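Load and index the rotary table

ROBOT

A 6-joint arm with a two-finger parallel gripper is mounted at the origin on the work surface. World frame = base frame: x ahead of the robot, y to its left, z up, the work surface at z = 0. Lengths are in m, angles in rad, forces in N, time in s.
With the tool pointing down it reaches from about 0.3 to 0.775 m from the base axis. Payload 14.6 kg.
Tool frame: the origin (TCP) lies midway between the tips of the shut fingers; the grasp point (between the pads) lies 19 mm behind it (ctrl.grip_depth is the z of the grasp point in the tool frame, in m); z points along the fingers, y is the line along which they close (so a half turn about z gives the same grasp; the last joint's range is limited). The gripper opens to 94 mm and grips with 3 to 60 N. Pads are 16 mm wide; open, the fingers measure 119 mm over their backs; the gripper's body (75 mm by 177 mm) begins 78 mm behind the grasp point.
Start: joints at [-1.4, 0.3, 1.521, -0, 1.321, -0.067], TCP at [0.13, -0.535, 0.175] pointing down, gripper open.
Joint ranges: [-3.03, 3.03], [-0.79, 2.21], [0.23, 2.52], [-1.04, 4.18], [0, 3.07], [-2.55, 2.55]. Speed limits (rad/s): [2.22, 2.22, 2.57, 3.14, 3.14, 3.14].

INTERFACE

Orientations are given as [roll, pitch, yaw] about the fixed x, y, z axes, in that order (R = Rz(yaw) Ry(pitch) Rx(roll)).
In Python, from station import ctrl gives the robot as it stands. The module is installed in compiled form; this text tells all that it offers.
- The arm moves only by the tool carry_out, never from a script. Its argument "commands" is a list of rows, each a list of 3 entries, a list of its own where there are three numbers: the closure, from 0 (fully open) to 1 (shut), then the shift along the tool's x, y, z in mm, then the turn, a rotation vector about the tool's x, y, z in rad. In form: [[gripper, [tx, ty, tz], [wx, wy, wz]], ...]. A call has 1 to 10 rows; each row shifts and turns the commanded pose from where the row before left it, along the tool's axes as they then stand; what a row does not reach is not made up. A row lasts 1/8 s, in which the tool goes at most 62.5 mm and 10.7 degrees, less where a joint would pass 70% of its speed; a pose out of reach is approached as far as the arm can. A call with a gripper value outside its range is refused whole. The fingers move at their own pace and stop on an object; "squeeze" is the grip in N (left out, the last holds). Time passes only in rows, so rows that do not move let the fingers close. It gives the time, the measured TCP pose, the force, the opening and the grip force at its end, in the units of the state.
- ctrl.get_obs(): the state, without advancing time (a new reading comes with each control period).
- ctrl.camera(name): name is "side" or "top" or "wrist"; returns a dict with "img" (420x560x3 uint8, blue, green, red), "camera_matrix" (3x3 intrinsics, pixels), "rvec" (rotation vector, rad) and "tvec" (3), from world to camera coordinates, as OpenCV has them. Camera axes: x right, y down, z forward; pixel columns grow to the right and rows downward; lengths in m; the calibration is good to about 2 mm. The wrist camera is an equidistant fisheye: a pixel r from the principal point sees the ray r / f radians off the axis. A picture is of the moment at which its call begins. There is no depth.
- ctrl.hand_in(): hands the job in; it is judged then, once.
Trained networks look in the newest picture that a camera, given by its name, has taken for a name from the list of things; names that differ only in an ending like _2 or _b are one class to them, and where a whole thing is asked for, a point or a joint stands for the part that bears it (a point fixed in the world has none). Each returns a list of dicts, best first, with "score" (0 to 1); they miss things now and then, are a little off and sometimes report something else, mostly with a low value. They report only what shows in the picture. A call takes as long as a camera call. They do not tell look-alikes from the thing itself.
- ctrl.outline_of(thing, camera): "region" (420x560 bool, what is visible of it).
- ctrl.place_of(thing, camera): "at" ([x, y, z] in m, in world coordinates, good to about 4 mm: a listed point, or the origin of a listed thing).
The state is a dict: "time_s": time; "qpos": joint angles; "joint_vel": joint speeds; "tau": joint torques, N m; "ee_pos": TCP position; "eef_rot": TCP orientation; "force": force on the tool from outside, world axes, zero at the start; "moment": the same for the moment, N m; "grip_width": finger opening in m; "grip_force": force on a finger pad.
Only numpy, scipy, OpenCV 4.12 (cv2) and the standard library are available. Lean on these libraries where they do the work, as an engineer would, in place of code of your own. Each camera call takes 0.05 s, during which the arm holds its last target. There are 200 camera calls.

TASK

Set up the rotary indexing table for drilling: pull its black knob up to free it, turn the plate until its arrow points at the single-bladed loading pointer, and press the knob fully home to lock it. Then stand every brass blank upright on a pad of its own, centred in the pad's circle; when all are loaded, pull the knob up again, turn the plate until the arrow points at the double-bladed work pointer and press the knob fully home. End with all blanks still centred on their pads, and leave the steel stub, the hammer and the jar where they are.

Things in the scene. Friction and masses are not known exactly. Their poses are not given: they have to be found in the camera images.
- plate: round steel faceplate, 260 mm across, 18 mm thick, flat upper face 46 mm above the bench, within a rim 6 mm high and 5 mm thick; origin on its vertical axis at its underside, x towards its arrow, z up. It turns either way against 0.25 N m of friction, even with the knob home, and stays where left; blanks ride on it by friction, so turn it smoothly. Its blue base is fixed to the bench
- mark (a point): tip of the flat black arrow on the plate's upper face, inside the rim, 120 mm from the axis; it is the plate's reference mark. It lies between two of the five pads
- knob (a joint): height in m of the black locking knob above its home position: 0 pressed home (locked), 0.022 fully up (free). It is held wherever it is left by a friction of about 5 N; pull it up or press it down along its vertical stem
- knob_grip (a point): centre of the knob's grip bar, on the plate's axis: a black bar 56 mm long, 14 mm wide, 26 mm high, along the plate's x axis (towards the arrow); it turns the plate with it. With the knob home this point is 50 mm above the plate's upper face; the stem under the bar is 20 mm across
- load_pointer_at (a point): point on the arrow tip's circle (120 mm from the plate's axis, on the level of its upper face) at which the loading pointer aims: the fixed dark steel post just outside the rim, 60 mm high, with ONE bright blade on top. The arrow's tip lies here when the arrow points at it
- work_pointer_at (a point): the same for the work pointer: the fixed dark steel post outside the rim with TWO parallel bright blades on top, 26 mm apart; the point lies midway between their lines
- pad0 (a point): centre, on the plate's upper face, of one of the five pads: a turned circle 54 mm across drawn flat on the plate (no recess), 80 mm from the plate's axis, at 36 degrees from the arrow (counter-clockwise from above)
- pad1 (a point): centre, on the plate's upper face, of one of the five pads: a turned circle 54 mm across drawn flat on the plate (no recess), 80 mm from the plate's axis, at 108 degrees from the arrow (counter-clockwise from above)
- pad2 (a point): centre, on the plate's upper face, of one of the five pads: a turned circle 54 mm across drawn flat on the plate (no recess), 80 mm from the plate's axis, at 180 degrees from the arrow (counter-clockwise from above)
- pad3 (a point): centre, on the plate's upper face, of one of the five pads: a turned circle 54 mm across drawn flat on the plate (no recess), 80 mm from the plate's axis, at 252 degrees from the arrow (counter-clockwise from above)
- pad4 (a point): centre, on the plate's upper face, of one of the five pads: a turned circle 54 mm across drawn flat on the plate (no recess), 80 mm from the plate's axis, at 324 degrees from the arrow (counter-clockwise from above)
- blank0: loose turned brass blank, stands upright: round foot 44 mm across and 10 mm high, on it a coaxial round stem 24 mm across, 34 mm high overall, about 160 g; origin at the centre of its underside. Absent (None) in some starts
- blank1: loose turned brass blank, stands upright: round foot 44 mm across and 10 mm high, on it a coaxial round stem 24 mm across, 34 mm high overall, about 160 g; origin at the centre of its underside. Absent (None) in some starts
- blank2: loose turned brass blank, stands upright: round foot 44 mm across and 10 mm high, on it a coaxial round stem 24 mm across, 34 mm high overall, about 160 g; origin at the centre of its underside. Absent (None) in some starts
- blank3: loose turned brass blank, stands upright: round foot 44 mm across and 10 mm high, on it a coaxial round stem 24 mm across, 34 mm high overall, about 160 g; origin at the centre of its underside. Absent (None) in some starts
- blank4: loose turned brass blank, stands upright: round foot 44 mm across and 10 mm high, on it a coaxial round stem 24 mm across, 34 mm high overall, about 160 g; origin at the centre of its underside. Absent (None) in some starts
- stub: bystander among the blanks: plain dark steel bar stub, 28 mm across, 45 mm high, standing; origin at its underside
- hammer: bystander: loose hammer lying along x to the left of the blanks, 260 mm long, its handle away from the robot
- jar: bystander: loose glass jar, 60 mm across, 70 mm high, to the robot's right; origin at its underside
Not all that is in view belongs to the job. What is shaped like the blank2 but orange or red is not meant.

How it is judged:
On the way, in this order (a step that is already met when the one before it is completed fails the run):
1. the knob is pulled up before the arrow is brought to the loading pointer (value of joint knob above 0.014 m and horizontal distance between mark and load_pointer_at above 0.02 m), for 0.1 s.
2. the arrow points at the loading pointer and the knob is pressed home (horizontal distance between mark and load_pointer_at below 0.008 m and value of joint knob below 0.003 m), for 0.2 s.
3. with the plate locked there, every blank stands on a pad, released (((horizontal distance between blank0 and pad0 below 0.01 m and z of blank0 in the frame of pad0 below 0.004 m) or (horizontal distance between blank0 and pad1 below 0.01 m and z of blank0 in the frame of pad1 below 0.004 m) or (horizontal distance between blank0 and pad2 below 0.01 m and z of blank0 in the frame of pad2 below 0.004 m) or (horizontal distance between blank0 and pad3 below 0.01 m and z of blank0 in the frame of pad3 below 0.004 m) or (horizontal distance between blank0 and pad4 below 0.01 m and z of blank0 in the frame of pad4 below 0.004 m)) and z of each of blank0, blank1, blank2, blank3, blank4 in the frame of plate above 0.014 m and angle between each of blank0, blank1, blank2, blank3, blank4's own z axis and vertical below 0.1 rad and linear speed of each of blank0, blank1, blank2, blank3, blank4 below 0.02 m/s and contact force between each of blank0, blank1, blank2, blank3, blank4 and the fingers below 0.2 N and ((horizontal distance between blank1 and pad0 below 0.01 m and z of blank1 in the frame of pad0 below 0.004 m) or (horizontal distance between blank1 and pad1 below 0.01 m and z of blank1 in the frame of pad1 below 0.004 m) or (horizontal distance between blank1 and pad2 below 0.01 m and z of blank1 in the frame of pad2 below 0.004 m) or (horizontal distance between blank1 and pad3 below 0.01 m and z of blank1 in the frame of pad3 below 0.004 m) or (horizontal distance between blank1 and pad4 below 0.01 m and z of blank1 in the frame of pad4 below 0.004 m)) and ((horizontal distance between blank2 and pad0 below 0.01 m and z of blank2 in the frame of pad0 below 0.004 m) or (horizontal distance between blank2 and pad1 below 0.01 m and z of blank2 in the frame of pad1 below 0.004 m) or (horizontal distance between blank2 and pad2 below 0.01 m and z of blank2 in the frame of pad2 below 0.004 m) or (horizontal distance between blank2 and pad3 below 0.01 m and z of blank2 in the frame of pad3 below 0.004 m) or (horizontal distance between blank2 and pad4 below 0.01 m and z of blank2 in the frame of pad4 below 0.004 m)) and ((horizontal distance between blank3 and pad0 below 0.01 m and z of blank3 in the frame of pad0 below 0.004 m) or (horizontal distance between blank3 and pad1 below 0.01 m and z of blank3 in the frame of pad1 below 0.004 m) or (horizontal distance between blank3 and pad2 below 0.01 m and z of blank3 in the frame of pad2 below 0.004 m) or (horizontal distance between blank3 and pad3 below 0.01 m and z of blank3 in the frame of pad3 below 0.004 m) or (horizontal distance between blank3 and pad4 below 0.01 m and z of blank3 in the frame of pad4 below 0.004 m)) and ((horizontal distance between blank4 and pad0 below 0.01 m and z of blank4 in the frame of pad0 below 0.004 m) or (horizontal distance between blank4 and pad1 below 0.01 m and z of blank4 in the frame of pad1 below 0.004 m) or (horizontal distance between blank4 and pad2 below 0.01 m and z of blank4 in the frame of pad2 below 0.004 m) or (horizontal distance between blank4 and pad3 below 0.01 m and z of blank4 in the frame of pad3 below 0.004 m) or (horizontal distance between blank4 and pad4 below 0.01 m and z of blank4 in the frame of pad4 below 0.004 m)) and horizontal distance between mark and load_pointer_at below 0.012 m and value of joint knob below 0.003 m), for 0.2 s.
4. the knob is pulled up with the arrow still at the loading pointer (value of joint knob above 0.014 m and horizontal distance between mark and load_pointer_at below 0.015 m), for 0.1 s.
5. the arrow points at the work pointer and the knob is pressed home (horizontal distance between mark and work_pointer_at below 0.008 m and value of joint knob below 0.003 m), for 0.2 s.
At the end, for the whole second after the job is handed in: the arrow's tip is within 8 mm of the work pointer's aim, the knob is within 3 mm of home, every blank present stands upright at rest and released on a pad of its own, centred within 10 mm, and the plate is at rest (all of step 5 and ((horizontal distance between blank0 and pad0 below 0.01 m and z of blank0 in the frame of pad0 below 0.004 m) or (horizontal distance between blank0 and pad1 below 0.01 m and z of blank0 in the frame of pad1 below 0.004 m) or (horizontal distance between blank0 and pad2 below 0.01 m and z of blank0 in the frame of pad2 below 0.004 m) or (horizontal distance between blank0 and pad3 below 0.01 m and z of blank0 in the frame of pad3 below 0.004 m) or (horizontal distance between blank0 and pad4 below 0.01 m and z of blank0 in the frame of pad4 below 0.004 m)) and z of each of blank0, blank1, blank2, blank3, blank4 in the frame of plate above 0.014 m and angle between each of blank0, blank1, blank2, blank3, blank4's own z axis and vertical below 0.1 rad and linear speed of each of blank0, blank1, blank2, blank3, blank4 below 0.02 m/s and contact force between each of blank0, blank1, blank2, blank3, blank4 and the fingers below 0.2 N and ((horizontal distance between blank1 and pad0 below 0.01 m and z of blank1 in the frame of pad0 below 0.004 m) or (horizontal distance between blank1 and pad1 below 0.01 m and z of blank1 in the frame of pad1 below 0.004 m) or (horizontal distance between blank1 and pad2 below 0.01 m and z of blank1 in the frame of pad2 below 0.004 m) or (horizontal distance between blank1 and pad3 below 0.01 m and z of blank1 in the frame of pad3 below 0.004 m) or (horizontal distance between blank1 and pad4 below 0.01 m and z of blank1 in the frame of pad4 below 0.004 m)) and ((horizontal distance between blank2 and pad0 below 0.01 m and z of blank2 in the frame of pad0 below 0.004 m) or (horizontal distance between blank2 and pad1 below 0.01 m and z of blank2 in the frame of pad1 below 0.004 m) or (horizontal distance between blank2 and pad2 below 0.01 m and z of blank2 in the frame of pad2 below 0.004 m) or (horizontal distance between blank2 and pad3 below 0.01 m and z of blank2 in the frame of pad3 below 0.004 m) or (horizontal distance between blank2 and pad4 below 0.01 m and z of blank2 in the frame of pad4 below 0.004 m)) and ((horizontal distance between blank3 and pad0 below 0.01 m and z of blank3 in the frame of pad0 below 0.004 m) or (horizontal distance between blank3 and pad1 below 0.01 m and z of blank3 in the frame of pad1 below 0.004 m) or (horizontal distance between blank3 and pad2 below 0.01 m and z of blank3 in the frame of pad2 below 0.004 m) or (horizontal distance between blank3 and pad3 below 0.01 m and z of blank3 in the frame of pad3 below 0.004 m) or (horizontal distance between blank3 and pad4 below 0.01 m and z of blank3 in the frame of pad4 below 0.004 m)) and ((horizontal distance between blank4 and pad0 below 0.01 m and z of blank4 in the frame of pad0 below 0.004 m) or (horizontal distance between blank4 and pad1 below 0.01 m and z of blank4 in the frame of pad1 below 0.004 m) or (horizontal distance between blank4 and pad2 below 0.01 m and z of blank4 in the frame of pad2 below 0.004 m) or (horizontal distance between blank4 and pad3 below 0.01 m and z of blank4 in the frame of pad3 below 0.004 m) or (horizontal distance between blank4 and pad4 below 0.01 m and z of blank4 in the frame of pad4 below 0.004 m)) and angular speed of plate below 0.05 rad/s); the robot touches nothing.
It fails at once if the stub is pushed more than 50 mm away or knocked over (distance of stub from where it was at the start of the episode above 0.05 m or angle between stub's own z axis and vertical above 0.6 rad).
It fails at once if the hammer is pushed more than 50 mm away (distance of hammer from where it was at the start of the episode above 0.05 m).
It fails at once if the jar is pushed more than 50 mm away or knocked over (distance of jar from where it was at the start of the episode above 0.05 m or angle between jar's own z axis and vertical above 0.6 rad).
Of blank0, blank1, blank2, blank3, blank4 only 3 to 5 are there at a start; the rules pass over those that are not, and their reading is None.
At some moment in a run one of blank0, blank1, blank2, blank3, blank4 may be knocked a few centimetres aside while the robot is not near it.
Once in a run the grip may slacken for a moment while it holds something.
It also fails if it takes over 210 s, if anything falls off the work surface, if the arm or the gripper's body presses on something with over 40 N, if the wrist force passes 120 N, or if a joint passes its speed limit or range.

## Working session

There is one attempt and no reset: what is moved stays moved. The work goes in short steps, Python scripts to look and compute and a tool call to move; the robot and the scene stay as the last step left them, time stands still between calls to the robot, and variables do not carry over. Pictures are saved under pics/ and viewed, at most 14 in all, crops included, and the job is handed in when it is done.

Besides the shell and the picture viewer there is one more tool, called after "Call:" as name(argument=value, ...) on one line, values as JSON. carry_out: Moves the arm, as the interface text tells. Its arguments: {"type":"object","properties":{"commands":{"type":"array","items":{"type":"array"}},"squeeze":{"type":"number"}},"required":["commands"]}

```bash
mkdir -p pics; cat > h.py <<'E'
import numpy as np, cv2
from station import ctrl
from scipy.spatial.transform import Rotation as R
def proj(c,p):
    return cv2.projectPoints(np.array(p,float).reshape(-1,3),np.array(c["rvec"],float),np.array(c["tvec"],float),np.array(c["camera_matrix"],float),None)[0].reshape(-1,2)
def unproj(c,u,v,z):
    K=np.array(c["camera_matrix"]);Rm=cv2.Rodrigues(np.array(c["rvec"],float))[0];t=np.array(c["tvec"],float).ravel()
    d=Rm.T@np.linalg.inv(K)@[u,v,1];o=-Rm.T@t
    return o+d*(z-o[2])/d[2]
E
python3 - <<'E'
from h import *
o=ctrl.get_obs();print(o["time_s"],o["ee_pos"],o["eef_rot"],ctrl.grip_depth)
for n in("top","side"):
    c=ctrl.camera(n);cv2.imwrite(f"pics/{n}0.png",c["img"])
    for t in("knob_grip","mark","load_pointer_at","work_pointer_at","blank0","stub","plate","jar","hammer"):
        print(n,t,[(np.round(d["at"],3).tolist(),round(d["score"],2)) for d in ctrl.place_of(t,n)])
E
```

```text
0.0 [ 0.12949611 -0.5342204   0.17459987] [-3.14043574e+00 -7.76751579e-05  2.37804951e-01] -0.0188
top knob_grip [([0.552, -0.156, 0.098], 0.52)]
top mark [([0.435, -0.192, 0.05], 0.95)]
top load_pointer_at [([0.494, -0.054, 0.044], 0.64)]
top work_pointer_at [([0.664, -0.206, 0.047], 0.43)]
top blank0 [([0.434, 0.134, -0.002], 0.63), ([0.442, 0.326, -0.005], 0.61), ([0.453, 0.253, 0.006], 0.58), ([0.54, 0.246, -0.001], 0.53), ([0.621, 0.175, -0.006], 0.49)]
top stub [([0.502, -0.223, 0.046], 0.56)]
top plate [([0.544, -0.159, 0.028], 0.89)]
top jar [([0.435, -0.387, 0.002], 0.56), ([0.488, 0.452, -0.002], 0.37)]
top hammer [([0.492, 0.452, 0.0], 0.78), ([0.539, 0.248, -0.001], 0.32), ([0.554, -0.157, 0.103], 0.26)]
side knob_grip [([0.547, -0.075, 0.046], 0.67), ([0.547, -0.156, 0.096], 0.6), ([0.596, -0.22, 0.044], 0.46)]
side mark [([0.437, -0.196, 0.046], 0.81), ([0.491, -0.052, 0.044], 0.39)]
side load_pointer_at [([0.597, 0.332, 0.0], 0.74), ([0.546, 0.238, -0.0], 0.69), ([0.49, -0.051, 0.046], 0.56), ([0.549, -0.077, 0.049], 0.3)]
side work_pointer_at [([0.658, -0.201, 0.046], 0.72)]
side blank0 [([0.597, 0.327, -0.001], 0.86), ([0.526, 0.121, 0.001], 0.81), ([0.436, 0.133, 0.0], 0.77), ([0.456, 0.25, -0.002], 0.68), ([0.545, 0.239, -0.002], 0.64), ([0.44, 0.324, 0.004], 0.64)]
side stub [([0.666, 0.251, 0.001], 0.66), ([0.597, 0.33, 0.002], 0.53), ([0.551, -0.16, 0.025], 0.42)]
side plate [([0.549, -0.161, 0.025], 0.59)]
side jar [([0.442, -0.387, -0.002], 0.71), ([0.438, 0.326, 0.004], 0.69), ([0.627, -0.134, 0.046], 0.68)]
side hammer []
```

View pics/top0.png

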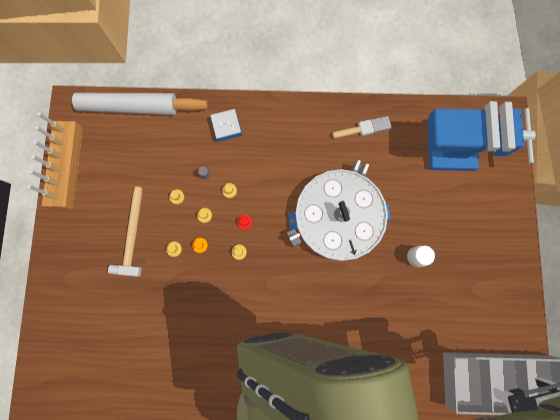

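View pics/side0.png

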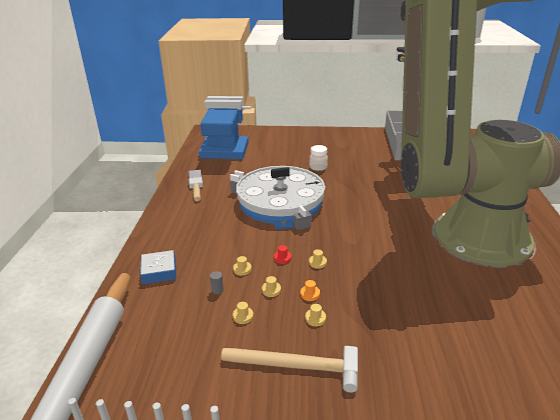

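The top view shows five brass blanks at (177,197), (229,190), (204,215), (174,249) and (239,252). The look-alikes are orange at (200,245) and red at (244,222), and the stub is at (203,172). The pointers are at (361,168) and (294,237), and the arrow is at (352,247). I'll check these in one close crop.

```bash
python3 - <<'E'
from h import *
c=ctrl.camera("top")
im=c["img"][155:275,160:400];cv2.imwrite("pics/crop1.png",cv2.resize(im,None,fx=3.3,fy=3.3,interpolation=cv2.INTER_CUBIC))
s=ctrl.camera("side")
for nm,k in(("top",c),("side",s)):
    hsv=cv2.cvtColor(k["img"],cv2.COLOR_BGR2HSV)
    m=((hsv[...,0]>=20)&(hsv[...,0]<33)&(hsv[...,1]>110)&(hsv[...,2]>90)).astype(np.uint8)
    n,l,st,ce=cv2.connectedComponentsWithStats(m)
    for i in range(1,n):
        if st[i,4]>40: print(nm,ce[i].round(1),st[i,2:].tolist(),unproj(k,*ce[i],.012).round(4)[:2])
E
```

```text
top [229.1 190.1] [15, 15, 170] [0.6183 0.1719]
top [176.4 196.4] [14, 15, 169] [0.5951 0.3277]
top [204.1 215. ] [15, 15, 176] [0.5412 0.2423]
top [200.2 244.7] [13, 13, 98] [0.4532 0.2486]
top [173.6 248.7] [15, 16, 181] [0.4398 0.3253]
top [238.6 251.7] [15, 16, 178] [0.4356 0.1358]
side [317.5 259.3] [18, 18, 237] [0.437  0.1364]
side [241.9 266.1] [18, 19, 244] [0.6198 0.1733]
side [270.9 287. ] [19, 21, 282] [0.5429 0.2442]
side [242.5 313.2] [20, 22, 322] [0.5965 0.3307]
side [315.3 315.3] [21, 22, 336] [0.4408 0.3274]
```

View pics/crop1.png

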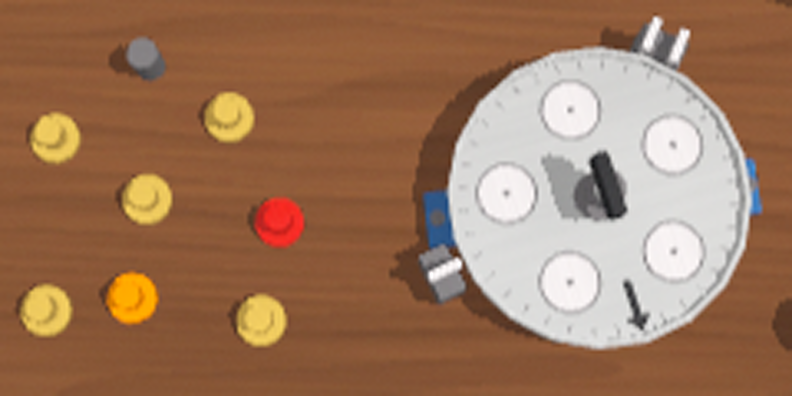

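Crop: the single-blade load pointer is at crop (443,270), the double-blade work pointer at (663,45), and the arrow tip at (641,325). All five brass blanks are distinct from the red and orange decoys. Next I'll fit the plate.

```bash
cat >> h.py <<'E'
from scipy.optimize import least_squares
def pads(nm="top",c=None):
    c=c or ctrl.camera(nm);g=c["img"].min(2)
    m=(g>222).astype(np.uint8);n,l,st,ce=cv2.connectedComponentsWithStats(m)
    u=[ce[i] for i in range(1,n) if 60<st[i,4]<400]
    return np.array([unproj(c,*p,.046)[:2] for p in u]),[st[i].tolist() for i in range(1,n) if 60<st[i,4]<400]
def fitplate(P):
    P=P[np.linalg.norm(P-[.549,-.159],axis=1)<.11]
    f=lambda q:[ min((np.linalg.norm(p-(q[:2]+.08*np.array([np.cos(q[2]+a),np.sin(q[2]+a)]))) for a in np.radians([36,108,180,252,324]))) for p in P]
    b=[least_squares(f,[.549,-.159,t]) for t in np.radians(range(0,72,12))]
    b=min(b,key=lambda r:r.cost);return b.x,np.sqrt(2*b.cost/len(P)),len(P)
def plan(target,yaw):
    "shift in tool axes (mm) and turn about tool z (deg) to a tool-down pose"
    o=ctrl.get_obs();r=R.from_euler("xyz",o["eef_rot"])
    d=r.inv().apply(np.array(target)-o["ee_pos"])*1000
    y=o["eef_rot"][2];dy=np.degrees((yaw-y+np.pi/2)%np.pi-np.pi/2)
    return "shift",d.round(1),"turn_z",-round(float(dy),1),"deg",-round(float(np.radians(dy)),3),"yaw",round(float(y),3),"q6",round(o["qpos"][5],2)
E
python3 - <<'E'
from h import *
for nm in("top","side"):
    c=ctrl.camera(nm);P,s=pads(c=c);print(nm,P.round(4).tolist(),s);q,e,n=fitplate(P);print(q.round(4),np.degrees(q[2])%72,e,n)
    for t in("mark","load_pointer_at","work_pointer_at","knob_grip"):
        for d in ctrl.place_of(t,nm):
            v=np.array(d["at"])[:2]-q[:2];print(t,round(d["score"],2),np.degrees(np.arctan2(v[1],v[0])).round(1),np.linalg.norm(v).round(3))
    g=cv2.cvtColor(c["img"],cv2.COLOR_BGR2GRAY)
    # blade candidates: bright pixels on circle outside rim
    ys,xs=np.where(c["img"].min(2)>190)
    W=np.array([unproj(c,x,y,.063)[:2] for x,y in zip(xs,ys)])-q[:2]
    r=np.linalg.norm(W,axis=1);k=(r>.134)&(r<.19)
    print(np.c_[np.degrees(np.arctan2(W[k,1],W[k,0])),r[k]].round(3).tolist()[:60])
E
```

```text
top [[0.6244, -0.132], [0.5956, -0.2216], [0.549, -0.0765], [0.5018, -0.2209], [0.4726, -0.132], [0.437, -0.3929]] [[325, 181, 16, 15, 192], [356, 191, 16, 16, 197], [305, 206, 17, 16, 200], [356, 223, 16, 16, 205], [325, 232, 16, 17, 207], [416, 246, 19, 19, 276]]
[ 0.5487 -0.1566 -0.3157] 53.91134603914287 0.00030894014225197426 5
mark 0.94 -161.7 0.118
mark 0.36 -53.1 0.082
load_pointer_at 0.65 118.8 0.117
load_pointer_at 0.52 73.1 0.418
work_pointer_at 0.59 -23.9 0.126
knob_grip 0.56 77.6 0.339
knob_grip 0.43 -4.6 0.005
knob_grip 0.4 -24.2 0.125
[[-16.726, 0.163], [-17.025, 0.16], [-18.0, 0.161], [-16.333, 0.157], [-17.335, 0.158], [-18.325, 0.158], [-16.638, 0.154], [-17.656, 0.155], [-18.662, 0.156], [-15.906, 0.15], [-16.954, 0.151], [-17.989, 0.152], [-25.773, 0.161], [-26.68, 0.162], [-27.573, 0.164], [-16.216, 0.147], [-17.282, 0.148], [-18.334, 0.149], [-26.232, 0.158], [-27.15, 0.16], [-28.053, 0.161], [-16.538, 0.144], [-17.622, 0.145], [-18.692, 0.146], [-25.76, 0.154], [-26.706, 0.156], [-27.636, 0.157], [-15.755, 0.14], [-16.873, 0.141], [-17.976, 0.142], [-26.239, 0.
[... 1442 characters left out ...]
], [-14.889, 0.145], [-15.265, 0.142], [-15.656, 0.139], [-16.064, 0.136], [-12.838, 0.139], [-13.183, 0.136], [159.873, 0.135], [28.659, 0.135], [157.117, 0.134], [31.462, 0.134], [154.365, 0.134], [154.933, 0.137], [34.258, 0.134], [151.629, 0.134], [152.244, 0.137], [36.367, 0.137], [37.032, 0.135], [148.922, 0.135], [149.58, 0.137], [39.066, 0.137], [39.772, 0.135], [146.255, 0.135], [146.952, 0.138], [41.723, 0.138], [42.466, 0.136], [142.882, 0.134], [143.638, 0.136], [144.371, 0.138], [44.33, 0.139], [45.105, 0.137], [45.904, 0.135], [140.295, 0.135], [141.081, 0.137], [141.844, 0.14], [46.876, 0.14], [47.679, 0.138], [48.504, 0.136], [138.592, 0.139], [139.38, 0.141], [50.179, 0.14]]
```

```bash
python3 - <<'E'
from h import *
print(plan([.5495,-.158,.14],np.radians(18)))
E
```

```text
('shift', array([ 496.8, -267. ,   35.1]), 'turn_z', -4.4, 'deg', -0.076, 'yaw', 0.238, 'q6', np.float64(-0.07))
```

Call:
carry_out(commands=[[0.35, [49.7, -26.7, 0], [0, 0, 0]], [0.35, [49.7, -26.7, 0], [0, 0, 0]], [0.35, [49.7, -26.7, 0], [0, 0, 0]], [0.35, [49.7, -26.7, 0], [0, 0, 0]], [0.35, [49.7, -26.7, 0], [0, 0, 0]], [0.35, [49.7, -26.7, 0], [0, 0, 0]], [0.35, [49.7, -26.7, 0], [0, 0, 0]], [0.35, [49.7, -26.7, 0], [0, 0, 0]], [0.35, [49.7, -26.7, 10], [0, 0, 0]], [0.35, [49.7, -26.7, 25], [0, 0, -0.076]]])

```text
time_s: 2.85
ee_pos: [0.5516, -0.1567, 0.1408]
eef_rot: [3.14, -0.002, 0.315]
force: [0.5, -0.5, -0.2]
grip_width: 0.061
grip_force: 0.0
```

```bash
python3 - <<'E'
from h import *
c=ctrl.camera("wrist");cv2.imwrite("pics/w1.png",c["img"])
print(ctrl.get_obs()["grip_width"],plan([.5495,-.158,.081],np.radians(18)),c["camera_matrix"],c["tvec"])
for d in ctrl.place_of("knob_grip","wrist"):print(d["at"],d["score"])
E
```

```text
0.06087063817617335 ('shift', array([-5.3,  4.6, 55.1]), 'turn_z', 0.5, 'deg', 0.009, 'yaw', 0.323, 'q6', np.float64(0.91)) [[325.1922621    0.         271.77137004]
 [  0.         325.1922621  209.34498723]
 [  0.           0.           1.        ]] [-0.31987013  0.44147948  0.48229884]
[0.5482, -0.1592, 0.0934] 0.7
```

View pics/w1.png

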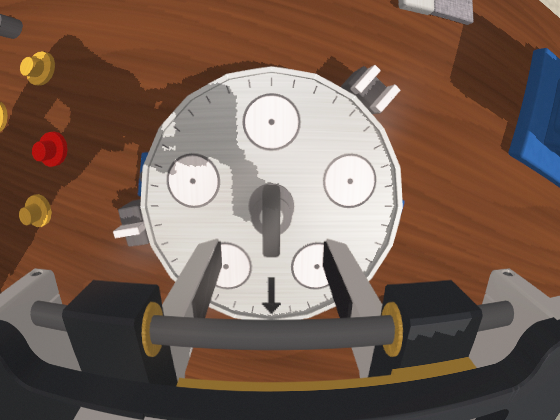

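The wrist view shows the knob bar at (271,220), aligned with the tool, and the arrow at (271,300). Next: descend, grip, pull up.

Call:
carry_out(commands=[[0.35, [-5, 4.5, 0], [0, 0, 0]], [0.35, [0, 0, 28], [0, 0, 0]], [0.35, [0, 0, 27], [0, 0, 0]], [0.35, [0, 0, 0], [0, 0, 0]], [1, [0, 0, 0], [0, 0, 0]], [1, [0, 0, 0], [0, 0, 0]], [1, [0, 0, 0], [0, 0, 0]], [1, [0, 0, 0], [0, 0, 0]], [1, [0, 0, 0], [0, 0, 0]]], squeeze=50)

```text
time_s: 4.08
ee_pos: [0.5463, -0.1637, 0.0853]
eef_rot: [3.142, -0.0, 0.314]
force: [0.3, 0.1, 0.0]
grip_width: 0.0144
grip_force: 0.0
```

Call:
carry_out(commands=[[1, [0, 0, 0], [0, 0, 0]], [1, [0, 0, 0], [0, 0, 0]], [1, [0, 0, 0], [0, 0, 0]]])

```text
time_s: 4.45
ee_pos: [0.5463, -0.1637, 0.0851]
eef_rot: [-3.142, 0.0, 0.314]
force: [-0.6, -0.2, 0.5]
grip_width: 0.0004
grip_force: 0.0
```

```bash
python3 - <<'E'
from h import *
c=ctrl.camera("wrist")
for i in range(3):o=ctrl.get_obs();print(o["ee_pos"],o["eef_rot"],o["grip_width"],o["grip_force"],o["force"],o["moment"]);ctrl.camera("wrist")
E
```

```text
[ 0.54630046 -0.16377679  0.08512095] [-3.14157656e+00  4.02439276e-05  3.13792580e-01] 0.0006466002514636381 0.0 [-0.33199186  0.89070376 -0.43019723] [-0.00649444  0.00709474  0.02479464]
[ 0.54629117 -0.16376624  0.08512005] [-3.14155674e+00  4.46265770e-05  3.13840363e-01] 0.00037285805278612107 0.0 [ 1.10861607 -0.41712883  0.47586536] [-0.01378898 -0.02842789  0.03310829]
[ 0.54629789 -0.16375171  0.08512273] [-3.14153664e+00  3.10737706e-05  3.13815853e-01] 0.0005088110578426293 0.0 [-0.25435331  0.36669525 -0.85390399] [ 0.00521036 -0.04330592 -0.00461436]
```

The fingers shut on nothing, so I need to look.

```bash
python3 - <<'E'
from h import *
a=ctrl.camera("wrist")["img"];b=ctrl.camera("side")["img"][140:250,200:360]
cv2.imwrite("pics/w2.png",cv2.resize(np.hstack([a,np.vstack([cv2.resize(b,(240,165)),np.zeros((255,240,3),np.uint8)])]),None,fx=1,fy=1))
E
```

```text
(no output)
```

View pics/w2.png

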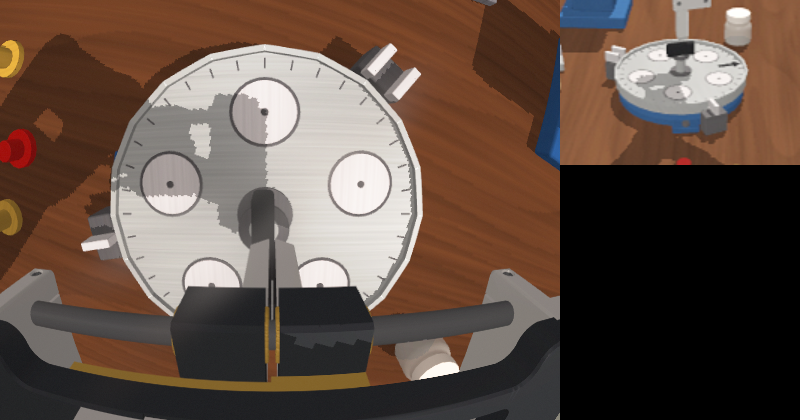

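```bash
python3 - <<'E'
from h import *
o=ctrl.get_obs();T=o["ee_pos"]
ims=[]
for n,(y0,y1,x0,x1) in(("side",(110,240,210,350)),("top",(150,270,270,410))):
    c=ctrl.camera(n);im=cv2.resize(c["img"][y0:y1,x0:x1],None,fx=2.8,fy=2.8,interpolation=cv2.INTER_CUBIC)
    for p,col in((T,(0,0,255)),([.5495,-.158,.096],(0,255,0))):
        u=(proj(c,p)[0]-[x0,y0])*2.8;cv2.circle(im,tuple(int(v) for v in u),3,col,-1)
    ims.append(im)
h=min(i.shape[0] for i in ims);cv2.imwrite("pics/c3.png",np.hstack([i[:h] for i in ims]))
c=ctrl.camera("wrist");Rm=cv2.Rodrigues(np.array(c["rvec"]))[0];cam=-Rm.T@c["tvec"];print("cam",cam,"axis",Rm[2], T,o["eef_rot"],R.from_euler("xyz",o["eef_rot"]).inv().apply(cam-T))
for t in("knob_grip","mark"):
  for n in("wrist","side"):
    print(t,n,[(np.round(d["at"],3),round(d["score"],2)) for d in ctrl.place_of(t,n)])
E
```

```text
cam [ 0.61838688 -0.14025072  0.29625362] axis [-0.24808467 -0.07996169 -0.96543261] [ 0.54630933 -0.16375863  0.08513097] [-3.14153069e+00  1.15938988e-05  3.13806120e-01] [ 7.58116817e-02 -1.24019515e-04 -2.11123523e-01]
knob_grip wrist [(array([ 0.549, -0.158,  0.094]), 0.89)]
knob_grip side [(array([ 0.548, -0.156,  0.096]), 0.75)]
mark wrist []
mark side [(array([ 0.437, -0.193,  0.045]), 0.68)]
```

View pics/c3.png

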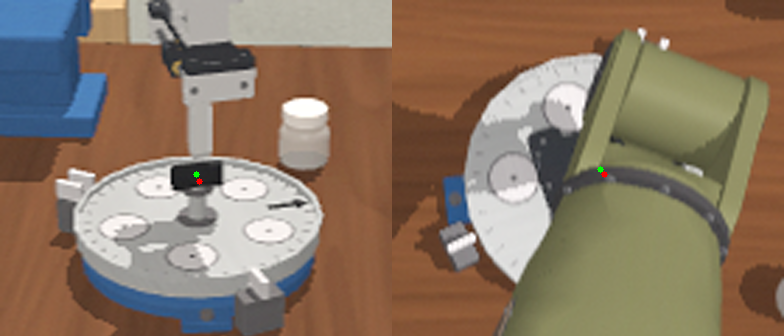

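```bash
cat >> h.py <<'E'
def wunproj(c,u,v,z):
    K=np.array(c["camera_matrix"]);Rm=cv2.Rodrigues(np.array(c["rvec"],float))[0];t=np.array(c["tvec"],float).ravel()
    a=np.array([(u-K[0,2])/K[0,0],(v-K[1,2])/K[1,1]]);th=np.linalg.norm(a)
    d=Rm.T@np.r_[a/th*np.sin(th),np.cos(th)];o=-Rm.T@t
    return o+d*(z-o[2])/d[2]
def wproj(c,p):
    K=np.array(c["camera_matrix"]);Rm=cv2.Rodrigues(np.array(c["rvec"],float))[0]
    q=Rm@np.array(p)+np.array(c["tvec"]).ravel();rr=np.linalg.norm(q[:2]);th=np.arctan2(rr,q[2])
    return K[:2,2]+q[:2]/rr*th*K[0,0]
E
python3 - <<'E'
from h import *
o=ctrl.get_obs();T=o["ee_pos"];r=R.from_euler("xyz",o["eef_rot"])
c=ctrl.camera("wrist");s=ctrl.camera("side")
for z in(0,-.024,-.04,-.097,-.137):
    p=T+r.apply([0,0,z]);print(z,wproj(c,p).round(0),((proj(s,p)[0]-[210,110])*2.8).round(0))
b=np.array([.5495,-.158,.109]);u=np.array([np.cos(.314),np.sin(.314),0])
for k in(-.028,.028):
    for z in(.083,.109):
        p=b+k*u;p[2]=z;print("bar",k,z,wproj(c,p).round(0),((proj(s,p)[0]-[210,110])*2.8).round(0))
im=c["img"][150:330,180:360];cv2.imwrite("pics/c4.png",cv2.resize(im,None,fx=3.3,fy=3.3,interpolation=cv2.INTER_CUBIC))
E
```

```text
0 [272. 236.] [200. 181.]
-0.024 [272. 249.] [200. 161.]
-0.04 [272. 259.] [199. 147.]
-0.097 [272. 314.] [199.  96.]
-0.137 [272. 383.] [198.  60.]
bar -0.028 0.083 [266. 265.] [222. 182.]
bar -0.028 0.109 [265. 282.] [222. 160.]
bar 0.028 0.083 [265. 188.] [170. 189.]
bar 0.028 0.109 [265. 197.] [170. 167.]
```

View pics/c4.png

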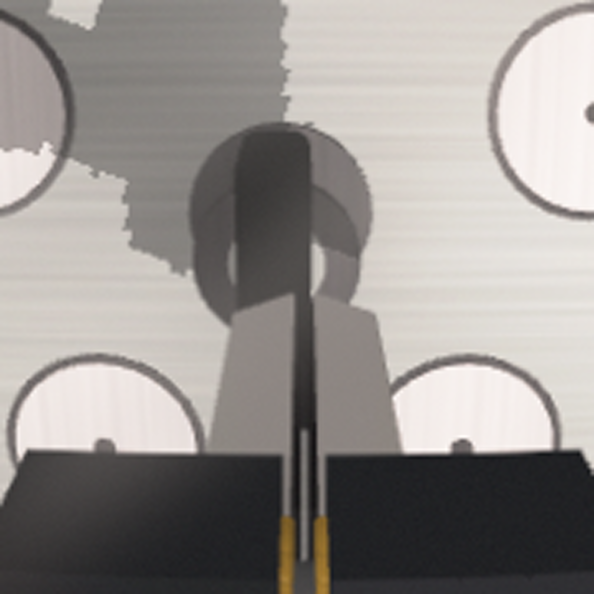

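The fingers are shut about 5 mm off the bar's centre and show no contact force. I'll open, recentre, and close again while watching the force.

Call:
carry_out(commands=[[0.35, [0, 0, 0], [0, 0, 0]], [0.35, [0, 0, 0], [0, 0, 0]], [0.35, [0, 0, 0], [0, 0, 0]], [0.35, [0, 0, 0], [0, 0, 0]], [0.35, [4, -5, 0], [0, 0, 0]], [0.35, [0, 0, 3], [0, 0, 0]], [0.35, [0, 0, 0], [0, 0, 0]], [0.7, [0, 0, 0], [0, 0, 0]], [0.7, [0, 0, 0], [0, 0, 0]], [0.7, [0, 0, 0], [0, 0, 0]]])

```text
time_s: 6.45
ee_pos: [0.5486, -0.1578, 0.0822]
eef_rot: [3.142, -0.0, 0.314]
force: [0.4, 0.5, 0.1]
grip_width: 0.0347
grip_force: 0.0
```

Call:
carry_out(commands=[[0.9, [0, 0, 0], [0, 0, 0]], [0.9, [0, 0, 0], [0, 0, 0]], [0.9, [0, 0, 0], [0, 0, 0]]], squeeze=50)

```text
time_s: 6.82
ee_pos: [0.5486, -0.1578, 0.0822]
eef_rot: [-3.142, -0.0, 0.314]
force: [-0.2, -0.3, -0.2]
grip_width: 0.0098
grip_force: 0.0
```

```bash
python3 - <<'E'
from h import *
c=ctrl.camera("wrist");s=ctrl.camera("side")["img"][110:240,210:350]
a=cv2.resize(c["img"][150:330,180:360],(480,480));b=cv2.resize(s,(320,297))
cv2.imwrite("pics/c5.png",np.hstack([a,np.vstack([b,np.zeros((183,320,3),np.uint8)])]))
E
```

```text
(no output)
```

View pics/c5.png

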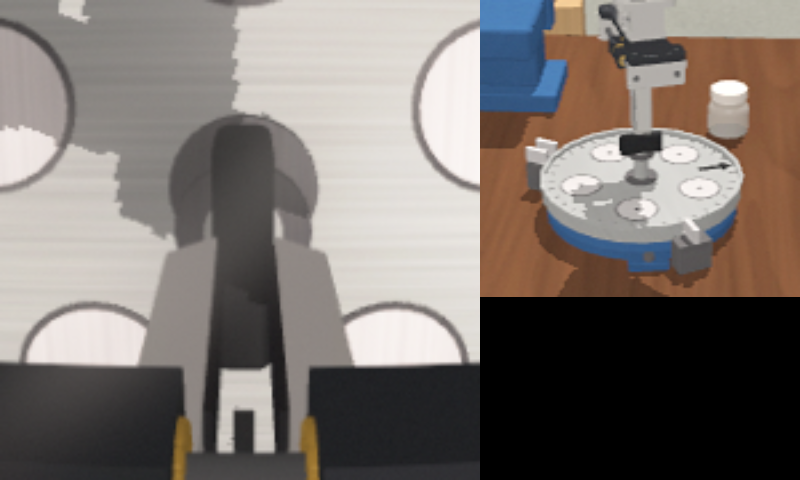

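In the side view nothing covers the bar, and both views put the visible fingertips near the bar's top, about 25 mm above the reported TCP. I'll open, go lower (safe under either reading), and close again to feel for the bar.

Call:
carry_out(commands=[[0.5, [0, 0, 0], [0, 0, 0]], [0.5, [0, 0, 0], [0, 0, 0]], [0.5, [0, 0, 8], [0, 0, 0]], [0.5, [0, 0, 8], [0, 0, 0]], [0.5, [0, 0, 6], [0, 0, 0]], [0.5, [0, 0, 0], [0, 0, 0]], [1, [0, 0, 0], [0, 0, 0]], [1, [0, 0, 0], [0, 0, 0]], [1, [0, 0, 0], [0, 0, 0]], [1, [0, 0, 0], [0, 0, 0]]], squeeze=50)

```text
time_s: 8.18
ee_pos: [0.5484, -0.1571, 0.0602]
eef_rot: [-3.14, 0.0, 0.314]
force: [-1.5, 1.2, -0.8]
grip_width: 0.0136
grip_force: 50.0
```

Call:
carry_out(commands=[[1, [0, 0, 0], [0, 0, 0]], [1, [0, 0, 0], [0, 0, 0]], [1, [0, 0, 0], [0, 0, 0]]])

```text
time_s: 8.55
ee_pos: [0.5484, -0.1572, 0.0603]
eef_rot: [-3.141, 0.0, 0.314]
force: [-2.3, 5.7, 2.8]
grip_width: 0.0132
grip_force: 50.0
```

Call:
carry_out(commands=[[1, [0, 0, -4], [0, 0, 0]], [1, [0, 0, -4], [0, 0, 0]], [1, [0, 0, -4], [0, 0, 0]], [1, [0, 0, -4], [0, 0, 0]], [1, [0, 0, -4], [0, 0, 0]], [1, [0, 0, 0], [0, 0, 0]]])

```text
time_s: 9.3
ee_pos: [0.5483, -0.1573, 0.0803]
eef_rot: [-3.141, 0.0, 0.314]
force: [-1.2, 5.4, -0.4]
grip_width: 0.0137
grip_force: 50.0
```

```bash
python3 - <<'E'
from h import *
for n in("side","wrist"):
    c=ctrl.camera(n)
    for d in ctrl.place_of("knob_grip",n):print(n,d["at"],d["score"])
    if n=="side":cv2.imwrite("pics/c6.png",cv2.resize(c["img"][110:240,210:350],None,fx=3,fy=3,interpolation=cv2.INTER_CUBIC))
print(ctrl.get_obs()["qpos"])
E
```

```text
side [0.5481, -0.159, 0.1167] 0.62
side [0.6652, 0.2528, 0.0008] 0.62
wrist [0.5505, -0.1614, 0.1145] 0.93
[-3.43809359e-01  4.38237736e-01  1.56341502e+00  6.62589372e-04
  1.14092488e+00  9.12773550e-01]
```

View pics/c6.png

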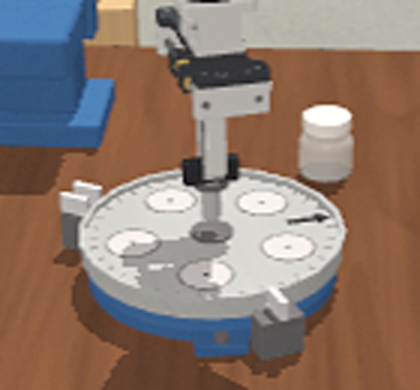

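Call:
carry_out(commands=[[1, [0, 0, 0], [0, 0, 0.09]], [1, [0, 0, 0], [0, 0, 0.15]], [1, [0, 0, 0], [0, 0, 0.15]], [1, [0, 0, 0], [0, 0, 0.15]], [1, [0, 0, 0], [0, 0, 0.15]], [1, [0, 0, 0], [0, 0, 0.15]], [1, [0, 0, 0], [0, 0, 0.15]], [1, [0, 0, 0], [0, 0, 0.15]], [1, [0, 0, 0], [0, 0, 0.15]], [1, [0, 0, 0], [0, 0, 0.098]]])

```text
time_s: 10.75
ee_pos: [0.5488, -0.1561, 0.0803]
eef_rot: [-3.14, 0.002, -1.078]
force: [1.1, 13.7, -0.8]
grip_width: 0.014
grip_force: 50.1
```

Call:
carry_out(commands=[[1, [0, 0, 0], [0, 0, 0]], [1, [0, 0, 0], [0, 0, 0]]])

```text
time_s: 11.0
ee_pos: [0.5488, -0.1561, 0.0803]
eef_rot: [-3.14, 0.002, -1.074]
force: [2.5, 14.6, -0.4]
grip_width: 0.0135
grip_force: 50.0
```

```bash
python3 - <<'E'
from h import *
for n in("side","top","wrist"):
    c=ctrl.camera(n)
    if n!="wrist":
        P,s=pads(c=c);q,e,k=fitplate(P);print(n,q[:2].round(4),(np.degrees(q[2])%72).round(2),e,k)
    else: cv2.imwrite("pics/w7.png",c["img"])
    for t in("mark","load_pointer_at","work_pointer_at"):
        for d in ctrl.place_of(t,n)[:2]:
            v=np.array(d["at"])[:2]-[.549,-.1575];print(n,t,round(d["score"],2),np.degrees(np.arctan2(v[1],v[0])).round(1),np.linalg.norm(v).round(3))
E
```

```text
side [ 0.55   -0.1594] 46.17 0.00021731943589086065 4
side mark 0.62 117.2 0.118
side load_pointer_at 0.6 119.0 0.12
side work_pointer_at 0.53 -21.3 0.12
top [ 0.549 -0.159] 0.0 nan 0
top mark 0.59 118.2 0.126
top load_pointer_at 0.55 117.5 0.118
top work_pointer_at 0.46 -22.9 0.124
wrist mark 0.7 115.9 0.12
wrist load_pointer_at 0.9 118.5 0.122
wrist work_pointer_at 0.67 -22.4 0.116
wrist work_pointer_at 0.39 -61.1 0.079h.py:20: RuntimeWarning: invalid value encountered in scalar divide
  b=min(b,key=lambda r:r.cost);return b.x,np.sqrt(2*b.cost/len(P)),len(P)
```

View pics/w7.png

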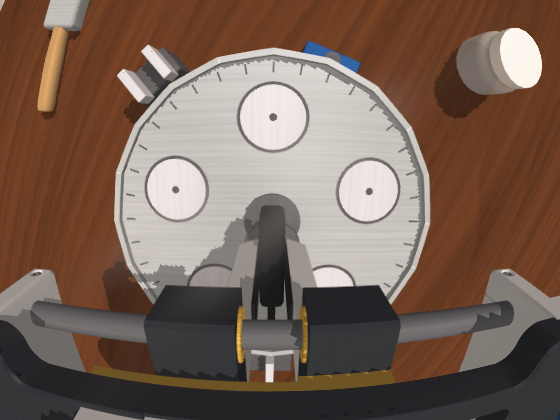

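The wrist view shows the bar in line with the tool and the plate turned. The arrow reads about 118° and the pointer about 118.4°. Press home.

Call:
carry_out(commands=[[1, [0, 0, 5], [0, 0, 0]], [1, [0, 0, 5], [0, 0, 0]], [1, [0, 0, 5], [0, 0, 0]], [1, [0, 0, 5], [0, 0, 0]], [1, [0, 0, 2], [0, 0, 0]], [1, [0, 0, 1], [0, 0, 0]], [1, [0, 0, 0], [0, 0, 0]]])

```text
time_s: 12.48
ee_pos: [0.5491, -0.1562, 0.0602]
eef_rot: [-3.139, 0.001, -1.074]
force: [-12.3, 17.7, 29.8]
grip_width: 0.0137
grip_force: 50.1
```

Call:
carry_out(commands=[[1, [0, 0, -2.5], [0, 0, 0]], [0.5, [0, 0, 0], [0, 0, 0]], [0.5, [0, 0, 0], [0, 0, 0]], [0.5, [0, 0, 0], [0, 0, 0]], [0.5, [0, 0, -30], [0, 0, 0]], [0.5, [0, 0, -50], [0, 0, 0]], [0.5, [0, 0, -50], [0, 0, 0]], [0.5, [0, 0, 0], [0, 0, 0]], [0.5, [0, 0, 0], [0, 0, 0]], [0.5, [0, 0, 0], [0, 0, 0]]])

```text
time_s: 13.72
ee_pos: [0.5481, -0.1577, 0.1883]
eef_rot: [3.14, 0.002, -1.074]
force: [-0.4, 0.3, 0.7]
grip_width: 0.0469
grip_force: 0.0
```

```bash
python3 - <<'E'
from h import *
for n in("side","wrist"):
    c=ctrl.camera(n)
    if n!="wrist":
        P,s=pads(c=c);q,e,k=fitplate(P);print(n,q[:2].round(4),(np.degrees(q[2])%72).round(2),e,k)
    else: cv2.imwrite("pics/w8.png",c["img"])
    for t in("mark","load_pointer_at","work_pointer_at","knob_grip"):
        for d in ctrl.place_of(t,n)[:2]:
            v=np.array(d["at"])[:2]-[.549,-.1575];print(n,t,round(d["score"],2),np.degrees(np.arctan2(v[1],v[0])).round(1),np.linalg.norm(v).round(3),round(d["at"][2],3))
o=ctrl.get_obs();print(o["ee_pos"],o["eef_rot"],o["grip_width"])
E
```

```text
side [ 0.5511 -0.1599] 46.15 0.0017805062409316833 5
side mark 0.67 117.0 0.117 0.045
side load_pointer_at 0.82 118.8 0.12 0.046
side load_pointer_at 0.67 102.5 0.494 0.003
side work_pointer_at 0.6 -21.9 0.123 0.045
side work_pointer_at 0.43 154.6 0.081 0.044
side knob_grip 0.57 -177.9 0.003 0.093
wrist work_pointer_at 0.95 -21.5 0.118 0.048
wrist work_pointer_at 0.42 118.2 0.121 0.045
wrist knob_grip 0.63 26.6 0.002 0.094
[ 0.5485624  -0.15777607  0.18962314] [ 3.14156551e+00  3.84294027e-05 -1.07418649e+00] 0.04687225116820689
```

View pics/w8.png

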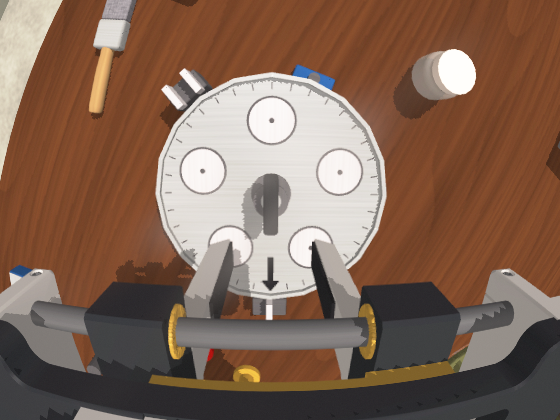

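The arrow tip at (270,290) is in line with the single blade at (269,312), and the knob is home. Now the first blank.

```bash
cat >> h.py <<'E'
C0=np.array([.549,-.158]);PADS=[C0+.08*np.array([np.cos(a),np.sin(a)]) for a in np.radians(118+np.array([36,108,180,252,324]))]
def blanks():
    out=[]
    for nm in("side","top"):
        k=ctrl.camera(nm);hsv=cv2.cvtColor(k["img"],cv2.COLOR_BGR2HSV)
        m=((hsv[...,0]>=20)&(hsv[...,0]<33)&(hsv[...,1]>110)&(hsv[...,2]>90)).astype(np.uint8)
        n,l,st,ce=cv2.connectedComponentsWithStats(m)
        P=[unproj(k,*ce[i],.012)[:2] for i in range(1,n) if st[i,4]>120]
        out.append([p.round(3).tolist() for p in P if .38<p[0]<.68 and -.3<p[1]<.4])
    return out
E
cat > p.py <<'E'
import sys
from h import *
a=[float(v) for v in sys.argv[1:5]]
if len(sys.argv)>5:
    for b in blanks():print(b)
print(*plan(a[:3],np.radians(a[3])))
E
python3 p.py .4365 .136 .10 -26 b
```

```text
[[0.437, 0.137], [0.62, 0.175], [0.543, 0.244], [0.596, 0.331], [0.441, 0.327]]
[[0.618, 0.172], [0.595, 0.328], [0.542, 0.242], [0.44, 0.325], [0.435, 0.136]]
shift [-311.7  -41.4   89.6] turn_z -35.5 deg -0.62 yaw -1.074 q6 2.3
```

Call:
carry_out(commands=[[0.5, [-44.5, -5.9, 0], [0, 0, 0]], [0.5, [-44.5, -5.9, 0], [0, 0, 0]], [0.5, [-44.5, -5.9, 0], [0, 0, 0]], [0.5, [-44.5, -5.9, 0], [0, 0, 0]], [0.5, [-44.5, -5.9, 0], [0, 0, 0]], [0.5, [-44.5, -5.9, 0], [0, 0, 0]], [0.5, [-44.5, -5.9, 0], [0, 0, -0.155]], [0.5, [0, 0, 30], [0, 0, -0.155]], [0.5, [0, 0, 30], [0, 0, -0.155]], [0.5, [0, 0, 30], [0, 0, -0.155]]])

```text
time_s: 15.58
ee_pos: [0.4301, 0.0915, 0.1008]
eef_rot: [-3.093, 0.016, -0.385]
force: [1.1, -0.0, 0.7]
grip_width: 0.047
grip_force: 0.0
```

Call:
carry_out(commands=[[0.5, [0, 0, 0], [0, 0, 0]], [0.5, [0, 0, 0], [0, 0, 0]], [0.5, [0, 0, 0], [0, 0, 0]]])

```text
time_s: 15.95
ee_pos: [0.4308, 0.0913, 0.1027]
eef_rot: [-3.092, 0.015, -0.392]
force: [-0.2, 0.1, -0.6]
grip_width: 0.0467
grip_force: 0.0
```

```bash
python3 p.py .4365 .136 .03 -26; python3 - <<'E'
from h import *
c=ctrl.camera("wrist");o=ctrl.get_obs()
hsv=cv2.cvtColor(c["img"],cv2.COLOR_BGR2HSV);m=((hsv[...,0]>=20)&(hsv[...,0]<33)&(hsv[...,1]>110)&(hsv[...,2]>90)).astype(np.uint8)
n,l,st,ce=cv2.connectedComponentsWithStats(m)
for i in range(1,n):
    if st[i,4]>150: print(ce[i].round(0),st[i].tolist(),wunproj(c,*ce[i],.012).round(3))
print([(np.round(d["at"],3),round(d["score"],2)) for d in ctrl.place_of("blank0","wrist")])
E
```

```text
shift [-10.7 -39.8  74.9] turn_z 3.5 deg 0.061 yaw -0.392 q6 2.03
[128.  60.] [107, 41, 42, 42, 957] [0.621 0.172 0.012]
[ 33. 150.] [16, 132, 33, 36, 585] [0.598 0.333 0.012]
[101. 158.] [82, 139, 38, 38, 842] [0.544 0.244 0.012]
[245. 211.] [232, 192, 22, 42, 423] [0.434 0.124 0.012]
[(array([ 0.598,  0.33 , -0.001]), 0.95), (array([0.528, 0.126, 0.   ]), 0.84), (array([0.453, 0.251, 0.003]), 0.73), (array([0.442, 0.322, 0.003]), 0.71), (array([ 0.618,  0.17 , -0.   ]), 0.62), (array([0.545, 0.24 , 0.004]), 0.62), (array([ 0.434,  0.134, -0.001]), 0.59)]
```

```bash
cat >> h.py <<'E'
def plan(target,yaw):
    o=ctrl.get_obs();r=R.from_euler("xyz",o["eef_rot"])
    y=o["eef_rot"][2];dy=(yaw-y+np.pi/2)%np.pi-np.pi/2
    d=r.inv().apply(np.array(target)-o["ee_pos"])*1000
    w=(r.inv()*R.from_euler("xyz",[np.pi,0,y])).as_rotvec()
    rd=R.from_euler("xyz",[np.pi,0,yaw]);d2=rd.inv().apply(np.array(target)-o["ee_pos"])*1000
    return "level",w.round(3),"shift",d.round(1),"turn",-round(float(dy),3),"shift_if_after_turn",d2.round(1),"(flip xy if half turn)","yaw",round(float(y),3),"q6",round(o["qpos"][5],2),"z",o["ee_pos"][2].round(4)
E
python3 p.py .4365 .136 .03 -26
```

```text
level [-0.049  0.016 -0.   ] shift [-10.4 -39.9  74.5] turn 0.062 shift_if_after_turn [-14.3 -42.8  72.3] (flip xy if half turn) yaw -0.392 q6 2.03 z 0.1023
```

Call:
carry_out(commands=[[0.5, [0, 0, 0], [-0.049, 0.016, 0.0]], [0.5, [0, 0, 0], [0, 0, 0.062]], [0.5, [-7, -21, 0], [0, 0, 0]], [0.5, [-7, -21.5, 0], [0, 0, 0]], [0.5, [0, 0, 20], [0, 0, 0]], [0.5, [0, 0, 25], [0, 0, 0]], [0.5, [0, 0, 0], [0, 0, 0]], [0.5, [0, 0, 0], [0, 0, 0]]])

```text
time_s: 17.05
ee_pos: [0.4366, 0.1357, 0.0575]
eef_rot: [-3.141, 0.0, -0.453]
force: [-0.8, -0.5, -0.1]
grip_width: 0.0469
grip_force: 0.0
```

```bash
python3 p.py .4365 .136 -.010 -26
```

```text
level [-0.  0. -0.] shift [-0.2 -0.2 67.5] turn 0.001 shift_if_after_turn [-0.2 -0.2 67.5] (flip xy if half turn) yaw -0.453 q6 2.24 z 0.0575
```

Call:
carry_out(commands=[[0.5, [0, 0, 25], [0, 0, 0]], [0.5, [0, 0, 20], [0, 0, 0]], [0.5, [0, 0, 10], [0, 0, 0]], [0.5, [0, 0, 5], [0, 0, 0]], [0.5, [0, 0, 5], [0, 0, 0]], [0.5, [0, 0, 0], [0, 0, 0]]])

```text
time_s: 17.8
ee_pos: [0.4361, 0.1357, -0.0084]
eef_rot: [3.141, 0.001, -0.453]
force: [-0.8, -0.5, -0.1]
grip_width: 0.0469
grip_force: 0.0
```

Call:
carry_out(commands=[[0.9, [0, 0, 0], [0, 0, 0]], [0.9, [0, 0, 0], [0, 0, 0]], [0.9, [0, 0, 0], [0, 0, 0]], [0.9, [0, 0, 0], [0, 0, 0]], [0.9, [0, 0, 0], [0, 0, 0]], [0.9, [0, 0, 0], [0, 0, 0]]], squeeze=30)

```text
time_s: 18.55
ee_pos: [0.4362, 0.1357, -0.0084]
eef_rot: [3.141, 0.001, -0.453]
force: [-0.9, -0.5, 4.7]
grip_width: 0.0232
grip_force: 30.0
```

Call:
carry_out(commands=[[0.9, [0, 0, -20], [0, 0, 0]], [0.9, [0, 0, -38], [0, 0, 0]], [0.9, [0, 0, -40], [0, 0, 0]], [0.9, [0, 0, -40], [0, 0, 0]], [0.9, [18.8, 26.8, 0], [0, 0, 0]], [0.9, [18.8, 26.8, 0], [0, 0, 0]], [0.9, [18.8, 26.8, 0], [0, 0, 0]], [0.9, [18.8, 26.8, 0], [0, 0, 0]], [0.9, [18.8, 26.8, 0], [0, 0, 0]], [0.9, [18.8, 26.8, 0], [0, 0, 0]]], squeeze=40)

```text
time_s: 19.8
ee_pos: [0.4671, -0.0593, 0.1291]
eef_rot: [3.141, 0.002, -0.453]
force: [0.2, -0.1, -1.0]
grip_width: 0.0232
grip_force: 40.0
```

Call:
carry_out(commands=[[0.9, [18.8, 26.8, 0], [0, 0, 0]], [0.9, [18.8, 26.8, 0], [0, 0, 0]], [0.9, [0, 0, 0], [0, 0, 0]], [0.9, [0, 0, 0], [0, 0, 0]]])

```text
time_s: 20.3
ee_pos: [0.4774, -0.1224, 0.1291]
eef_rot: [3.141, 0.002, -0.453]
force: [-1.1, 1.1, -2.4]
grip_width: 0.0225
grip_force: 40.0
```

```bash
python3 p.py .4771 -.1229 .0376 -26 b
```

```text
[[0.62, 0.173], [0.543, 0.244], [0.597, 0.331], [0.441, 0.327]]
[[0.618, 0.172], [0.595, 0.328], [0.541, 0.242], [0.44, 0.325]]
level [0.    0.001 0.   ] shift [ 0.1  0.9 91.7] turn 0.002 shift_if_after_turn [-0.1  0.9 91.7] (flip xy if half turn) yaw -0.452 q6 1.7 z 0.1293
```

Call:
carry_out(commands=[[0.9, [0, 0.5, 30], [0, 0, 0]], [0.9, [0, 0, 30], [0, 0, 0]], [0.9, [0, 0, 20], [0, 0, 0]], [0.9, [0, 0, 8], [0, 0, 0]], [0.9, [0, 0, 3.5], [0, 0, 0]], [0.9, [0, 0, 0], [0, 0, 0]]])

```text
time_s: 21.15
ee_pos: [0.4777, -0.1233, 0.0384]
eef_rot: [3.141, 0.0, -0.452]
force: [0.0, 0.1, -0.7]
grip_width: 0.0227
grip_force: 40.0
```

Call:
carry_out(commands=[[0.9, [0, 0, 1], [0, 0, 0]], [0.9, [0, 0, 0], [0, 0, 0]]])

```text
time_s: 21.4
ee_pos: [0.4778, -0.1235, 0.0376]
eef_rot: [3.141, -0.0, -0.453]
force: [-1.4, -0.2, 4.9]
grip_width: 0.0231
grip_force: 40.0
```

Call:
carry_out(commands=[[0.5, [0, 0, 0], [0, 0, 0]], [0.5, [0, 0, 0], [0, 0, 0]], [0.5, [0, 0, 0], [0, 0, 0]], [0.5, [0, 0, -12], [0, 0, 0]], [0.5, [0, 0, -25], [0, 0, 0]], [0.5, [0, 0, -30], [0, 0, 0]], [0.5, [0, 0, -25], [0, 0, -0.157]], [0.5, [0, 0, 0], [0, 0, -0.157]], [0.5, [0, 0, 0], [0, 0, -0.157]], [0.5, [0, 0, 0], [0, 0, -0.157]]])

```text
time_s: 22.65
ee_pos: [0.4775, -0.1234, 0.1298]
eef_rot: [3.141, 0.0, 0.181]
force: [0.3, -0.1, -0.1]
grip_width: 0.0468
grip_force: 0.0
```

Call:
carry_out(commands=[[0.5, [3.5, -37.4, 0], [0, 0, 0]], [0.5, [3.5, -37.4, 0], [0, 0, 0]], [0.5, [3.5, -37.4, 0], [0, 0, 0]], [0.5, [3.5, -37.4, 0], [0, 0, 0]], [0.5, [3.5, -37.4, 0], [0, 0, 0]], [0.5, [3.5, -37.4, 0], [0, 0, 0]], [0.5, [3.5, -37.4, 0], [0, 0, 0]], [0.5, [3.5, -37.4, 0], [0, 0, 0]], [0.5, [3.5, -37.4, 0], [0, 0, 0]], [0.5, [3.5, -37.4, 0], [0, 0, 0]]])

```text
time_s: 23.9
ee_pos: [0.4465, 0.2523, 0.1299]
eef_rot: [-3.141, 0.0, 0.175]
force: [0.1, -0.4, 0.4]
grip_width: 0.0467
grip_force: 0.0
```

Call:
carry_out(commands=[[0.5, [3.5, -37.4, 0], [0, 0, 0]], [0.5, [3.5, -37.4, 0], [0, 0, 0]], [0.5, [0, 0, 30], [0, 0, 0]], [0.5, [0, 0, 30], [0, 0, 0]], [0.5, [0, 0, 0], [0, 0, 0]], [0.5, [0, 0, 0], [0, 0, 0]]])

```text
time_s: 24.65
ee_pos: [0.4411, 0.3262, 0.0706]
eef_rot: [-3.141, -0.001, 0.175]
force: [-0.1, -0.4, 0.6]
grip_width: 0.0471
grip_force: 0.0
```

```bash
cat >> p.py <<'E'
if len(sys.argv)>5:
    for n in("side","top"):
        c=ctrl.camera(n)
        for d in ctrl.place_of("blank0",n):
            v=np.array(d["at"]);v2=[np.linalg.norm(v[:2]-p) for p in PADS]
            if v[2]>.03:print(n,"on plate",v.round(3),"pad",int(np.argmin(v2)),"off mm",((v[:2]-PADS[int(np.argmin(v2))])*1000).round(1),round(d["score"],2))
E
python3 p.py .4405 .326 -.010 10 b
```

```text
[[0.62, 0.173], [0.543, 0.244], [0.596, 0.331], [0.441, 0.327]]
[[0.618, 0.172], [0.595, 0.328], [0.541, 0.242], [0.482, -0.129]]
level [-0.001 -0.001  0.   ] shift [-0.8  0.2 80.6] turn 0.001 shift_if_after_turn [-0.7  0.1 80.6] (flip xy if half turn) yaw 0.175 q6 1.96 z 0.0706
side on plate [ 0.478 -0.124  0.046] pad 0 off mm [ 1.  -1.1] 0.58
top on plate [ 0.493 -0.048  0.048] pad 4 off mm [-67.5  30.4] 0.51
top on plate [ 0.663 -0.21   0.045] pad 3 off mm [ 35.6 -66.4] 0.49
```

Call:
carry_out(commands=[[0.5, [-0.8, 0, 30], [0, 0, 0]], [0.5, [0, 0, 25], [0, 0, 0]], [0.5, [0, 0, 16], [0, 0, 0]], [0.5, [0, 0, 8], [0, 0, 0]], [0.9, [0, 0, 0], [0, 0, 0]], [0.9, [0, 0, 0], [0, 0, 0]], [0.9, [0, 0, 0], [0, 0, 0]], [0.9, [0, 0, 0], [0, 0, 0]], [0.9, [0, 0, 0], [0, 0, 0]], [0.9, [0, 0, 0], [0, 0, 0]]])

```text
time_s: 26.2
ee_pos: [0.44, 0.326, -0.0093]
eef_rot: [-3.141, -0.0, 0.175]
force: [-0.4, -1.0, 5.8]
grip_width: 0.023
grip_force: 40.0
```

Call:
carry_out(commands=[[0.9, [0, 0, -20], [0, 0, 0]], [0.9, [0, 0, -39], [0, 0, 0]], [0.9, [0, 0, -40], [0, 0, 0]], [0.9, [0, 0, -40], [0, 0, 0]], [0.9, [7.4, 35.4, 0], [0, 0, 0]], [0.9, [7.4, 35.4, 0], [0, 0, 0]], [0.9, [7.4, 35.4, 0], [0, 0, 0]], [0.9, [7.4, 35.4, 0], [0, 0, 0]], [0.9, [7.4, 35.4, 0], [0, 0, 0]], [0.9, [7.4, 35.4, 0], [0, 0, 0]]])

```text
time_s: 27.45
ee_pos: [0.5207, 0.1232, 0.1288]
eef_rot: [-3.141, 0.001, 0.175]
force: [1.0, 0.5, -0.7]
grip_width: 0.0228
grip_force: 40.0
```

Call:
carry_out(commands=[[0.9, [7.4, 35.4, 0], [0, 0, 0]], [0.9, [7.4, 35.4, 0], [0, 0, 0]], [0.9, [7.4, 35.4, 0], [0, 0, 0]], [0.9, [7.4, 35.4, 0], [0, 0, 0]], [0.9, [7.4, 35.4, 0], [0, 0, 0]], [0.9, [7.4, 35.4, 0], [0, 0, 0]], [0.9, [7.4, 35.4, 0], [0, 0, 0]], [0.9, [7.4, 35.4, 0], [0, 0, 0]], [0.9, [0, 0, 0], [0, 0, 0]], [0.9, [0, 0, 0], [0, 0, 0]]])

```text
time_s: 28.7
ee_pos: [0.6279, -0.1437, 0.1284]
eef_rot: [-3.141, 0.002, 0.175]
force: [0.1, 0.1, -0.8]
grip_width: 0.0231
grip_force: 40.0
```

```bash
python3 p.py .6278 -.1441 .0367 10
```

```text
level [-0.001  0.002 -0.   ] shift [-0.   0.5 91.7] turn 0.001 shift_if_after_turn [-0.2  0.4 91.7] (flip xy if half turn) yaw 0.175 q6 1.11 z 0.1284
```

Call:
carry_out(commands=[[0.9, [0, 0.5, 30], [0, 0, 0]], [0.9, [0, 0, 30], [0, 0, 0]], [0.9, [0, 0, 20], [0, 0, 0]], [0.9, [0, 0, 9], [0, 0, 0]], [0.9, [0, 0, 3.5], [0, 0, 0]], [0.9, [0, 0, 0], [0, 0, 0]]])

```text
time_s: 29.45
ee_pos: [0.6287, -0.1447, 0.0371]
eef_rot: [3.141, -0.0, 0.175]
force: [0.1, 0.5, -1.0]
grip_width: 0.023
grip_force: 40.0
```

Call:
carry_out(commands=[[0.9, [0, 0, 1], [0, 0, 0]], [0.5, [0, 0, 0], [0, 0, 0]], [0.5, [0, 0, 0], [0, 0, 0]], [0.5, [0, 0, 0], [0, 0, 0]], [0.5, [0, 0, -22], [0, 0, 0]], [0.5, [0, 0, -35], [0, 0, 0]], [0.5, [0, 0, -36], [0, 0, -0.157]], [0.5, [0, 0, 0], [0, 0, -0.157]], [0.5, [0, 0, 0], [0, 0, -0.157]], [0.5, [0, 0, 0], [0, 0, -0.157]]])

```text
time_s: 30.7
ee_pos: [0.6283, -0.1447, 0.1282]
eef_rot: [-3.141, 0.001, 0.809]
force: [1.1, 1.2, 0.2]
grip_width: 0.0468
grip_force: 0.0
```

Call:
carry_out(commands=[[0.5, [19.9, -30.2, 0], [0, 0, 0]], [0.5, [19.9, -30.2, 0], [0, 0, 0]], [0.5, [19.9, -30.2, 0], [0, 0, 0]], [0.5, [19.9, -30.2, 0], [0, 0, 0]], [0.5, [19.9, -30.2, 0], [0, 0, 0]], [0.5, [19.9, -30.2, 0], [0, 0, 0]], [0.5, [19.9, -30.2, 0], [0, 0, 0]], [0.5, [19.9, -30.2, 0], [0, 0, 0]], [0.5, [19.9, -30.2, 0], [0, 0, 0]], [0.5, [19.9, -30.2, 0], [0, 0, 0]]])

```text
time_s: 31.95
ee_pos: [0.5488, 0.2094, 0.1284]
eef_rot: [-3.141, 0.001, 0.803]
force: [0.4, -0.9, 0.1]
grip_width: 0.0472
grip_force: 0.0
```

Call:
carry_out(commands=[[0.5, [19.9, -30.2, 0], [0, 0, 0]], [0.5, [0, 0, 30], [0, 0, 0]], [0.5, [0, 0, 30], [0, 0, 0]], [0.5, [0, 0, 0], [0, 0, 0]], [0.5, [0, 0, 0], [0, 0, 0]]])

```text
time_s: 32.58
ee_pos: [0.5417, 0.2437, 0.0697]
eef_rot: [-3.141, -0.001, 0.803]
force: [0.9, -0.3, 0.2]
grip_width: 0.0471
grip_force: 0.0
```

```bash
python3 p.py .542 .243 -.0090 46 b
```

```text
[[0.481, -0.203], [0.62, 0.173], [0.543, 0.244], [0.596, 0.331]]
[[0.639, -0.15], [0.618, 0.172], [0.482, -0.128]]
level [ 0.    -0.001 -0.   ] shift [-0.5  0.6 78.9] turn 0.0 shift_if_after_turn [-0.4  0.6 78.9] (flip xy if half turn) yaw 0.803 q6 1.13 z 0.0699
side on plate [ 0.48  -0.124  0.05 ] pad 0 off mm [ 2.9 -1.1] 0.65
side on plate [ 0.661 -0.202  0.047] pad 3 off mm [ 32.9 -57.7] 0.52
top on plate [ 0.477 -0.126  0.046] pad 0 off mm [-0.3 -2.9] 0.74
top on plate [ 0.628 -0.146  0.041] pad 3 off mm [ 0.1 -1.4] 0.72
```

Call:
carry_out(commands=[[0.5, [-0.5, 0.6, 30], [0, 0, 0]], [0.5, [0, 0, 25], [0, 0, 0]], [0.5, [0, 0, 16], [0, 0, 0]], [0.5, [0, 0, 8], [0, 0, 0]], [0.9, [0, 0, 0], [0, 0, 0]], [0.9, [0, 0, 0], [0, 0, 0]], [0.9, [0, 0, 0], [0, 0, 0]], [0.9, [0, 0, 0], [0, 0, 0]], [0.9, [0, 0, 0], [0, 0, 0]], [0.9, [0, 0, 0], [0, 0, 0]]])

```text
time_s: 34.12
ee_pos: [0.5416, 0.2429, -0.0098]
eef_rot: [-3.141, -0.001, 0.803]
force: [0.4, -0.2, 6.3]
grip_width: 0.0233
grip_force: 40.0
```

Call:
carry_out(commands=[[0.9, [0, 0, -20], [0, 0, 0]], [0.9, [0, 0, -39], [0, 0, 0]], [0.9, [0, 0, -40], [0, 0, 0]], [0.9, [0, 0, -41], [0, 0, 0]], [0.9, [-27.9, 21.8, 0], [0, 0, 0]], [0.9, [-27.9, 21.8, 0], [0, 0, 0]], [0.9, [-27.9, 21.8, 0], [0, 0, 0]], [0.9, [-27.9, 21.8, 0], [0, 0, 0]], [0.9, [-27.9, 21.8, 0], [0, 0, 0]], [0.9, [-27.9, 21.8, 0], [0, 0, 0]]])

```text
time_s: 35.38
ee_pos: [0.5189, 0.0304, 0.1305]
eef_rot: [-3.141, 0.0, 0.803]
force: [0.4, 1.1, -1.3]
grip_width: 0.0229
grip_force: 40.0
```

Call:
carry_out(commands=[[0.9, [-27.9, 21.8, 0], [0, 0, 0]], [0.9, [-27.9, 21.8, 0], [0, 0, 0]], [0.9, [-27.9, 21.8, 0], [0, 0, 0]], [0.9, [-27.9, 21.8, 0], [0, 0, 0]], [0.9, [-27.9, 21.8, 0], [0, 0, 0]], [0.9, [-27.9, 21.8, 0], [0, 0, 0]], [0.9, [-27.9, 21.8, 0], [0, 0, 0]], [0.9, [0, 0, 0], [0, 0, 0]], [0.9, [0, 0, 0], [0, 0, 0]]])

```text
time_s: 36.5
ee_pos: [0.4934, -0.2145, 0.1299]
eef_rot: [-3.141, 0.0, 0.803]
force: [0.1, -0.8, -1.7]
grip_width: 0.0228
grip_force: 40.0
```

```bash
python3 p.py .4934 -.2155 .0362 46
```

```text
level [-0.001  0.    -0.   ] shift [-0.6  0.7 93.7] turn 0.0 shift_if_after_turn [-0.7  0.7 93.7] (flip xy if half turn) yaw 0.803 q6 0.29 z 0.1299
```

Call:
carry_out(commands=[[0.9, [-0.6, 0.7, 30], [0, 0, 0]], [0.9, [0, 0, 30], [0, 0, 0]], [0.9, [0, 0, 20], [0, 0, 0]], [0.9, [0, 0, 10], [0, 0, 0]], [0.9, [0, 0, 4], [0, 0, 0]], [0.9, [0, 0, 0.5], [0, 0, 0]], [0.9, [0, 0, 0], [0, 0, 0]]])

```text
time_s: 37.38
ee_pos: [0.4941, -0.2159, 0.0361]
eef_rot: [3.141, -0.0, 0.804]
force: [-1.7, 2.3, 6.9]
grip_width: 0.0228
grip_force: 40.0
```

Call:
carry_out(commands=[[0.5, [0, 0, 0], [0, 0, 0]], [0.5, [0, 0, 0], [0, 0, 0]], [0.5, [0, 0, 0], [0, 0, 0]], [0.5, [0, 0, -22], [0, 0, 0]], [0.5, [0, 0, -35], [0, 0, 0]], [0.5, [0, 0, -36], [0, 0, -0.157]], [0.5, [0, 0, 0], [0, 0, -0.157]], [0.5, [0, 0, 0], [0, 0, -0.157]], [0.5, [0, 0, 0], [0, 0, -0.157]]])

```text
time_s: 38.5
ee_pos: [0.4935, -0.216, 0.1279]
eef_rot: [-3.141, 0.0, 1.436]
force: [0.2, 0.1, -0.7]
grip_width: 0.0469
grip_force: 0.0
```

Call:
carry_out(commands=[[0.5, [37, 1.7, 0], [0, 0, 0]], [0.5, [37, 1.7, 0], [0, 0, 0]], [0.5, [37, 1.7, 0], [0, 0, 0]], [0.5, [37, 1.7, 0], [0, 0, 0]], [0.5, [37, 1.7, 0], [0, 0, 0]], [0.5, [37, 1.7, 0], [0, 0, 0]], [0.5, [37, 1.7, 0], [0, 0, 0]], [0.5, [37, 1.7, 0], [0, 0, 0]], [0.5, [37, 1.7, 0], [0, 0, 0]], [0.5, [37, 1.7, 0], [0, 0, 0]]])

```text
time_s: 39.75
ee_pos: [0.5619, 0.1492, 0.1278]
eef_rot: [-3.14, 0.0, 1.431]
force: [-0.1, -1.5, -0.0]
grip_width: 0.0473
grip_force: 0.0
```

Call:
carry_out(commands=[[0.5, [37, 1.7, 0], [0, 0, 0]], [0.5, [37, 1.7, 0], [0, 0, 0]], [0.5, [37, 1.7, 0], [0, 0, 0]], [0.5, [37, 1.7, 0], [0, 0, 0]], [0.5, [37, 1.7, 0], [0, 0, 0]], [0.5, [0, 0, 30], [0, 0, 0]], [0.5, [0, 0, 25], [0, 0, 0]], [0.5, [0, 0, 0], [0, 0, 0]], [0.5, [0, 0, 0], [0, 0, 0]]])

```text
time_s: 40.88
ee_pos: [0.5963, 0.3302, 0.0741]
eef_rot: [3.141, -0.001, 1.431]
force: [-0.3, -0.1, 0.7]
grip_width: 0.0468
grip_force: 0.0
```

```bash
python3 p.py .596 .3295 -.0095 82 b
```

```text
[[0.48, -0.204], [0.621, 0.173], [0.596, 0.331]]
[[0.638, -0.149], [0.618, 0.172], [0.499, -0.223], [0.482, -0.129]]
level [ 0.001 -0.001 -0.   ] shift [-0.9 -0.4 83.9] turn 0.0 shift_if_after_turn [-0.8 -0.3 83.9] (flip xy if half turn) yaw 1.431 q6 0.59 z 0.0744
side on plate [ 0.474 -0.12   0.045] pad 0 off mm [-2.6  3. ] 0.73
side on plate [ 0.496 -0.216  0.044] pad 1 off mm [ 2.2 -0.9] 0.69
side on plate [ 0.629 -0.147  0.049] pad 3 off mm [ 0.8 -2.5] 0.44
top on plate [ 0.474 -0.128  0.046] pad 0 off mm [-3.2 -5. ] 0.76
top on plate [ 0.491 -0.212  0.044] pad 1 off mm [-2.6  3.5] 0.67
top on plate [ 0.631 -0.144  0.043] pad 3 off mm [ 2.8 -0.2] 0.52
top on plate [ 0.659 -0.208  0.048] pad 3 off mm [ 31.4 -64.2] 0.31
```

Call:
carry_out(commands=[[0.5, [-0.6, -0.4, 30], [0, 0, 0]], [0.5, [0, 0, 28], [0, 0, 0]], [0.5, [0, 0, 18], [0, 0, 0]], [0.5, [0, 0, 8], [0, 0, 0]], [0.9, [0, 0, 0], [0, 0, 0]], [0.9, [0, 0, 0], [0, 0, 0]], [0.9, [0, 0, 0], [0, 0, 0]], [0.9, [0, 0, 0], [0, 0, 0]], [0.9, [0, 0, 0], [0, 0, 0]], [0.9, [0, 0, 0], [0, 0, 0]]])

```text
time_s: 42.42
ee_pos: [0.5958, 0.3298, -0.0102]
eef_rot: [3.141, -0.001, 1.431]
force: [0.4, -0.3, 5.3]
grip_width: 0.0231
grip_force: 40.0
```

Call:
carry_out(commands=[[0.9, [0, 0, -20], [0, 0, 0]], [0.9, [0, 0, -39], [0, 0, 0]], [0.9, [0, 0, -40], [0, 0, 0]], [0.9, [0, 0, -41], [0, 0, 0]], [0.9, [-34.1, 1.8, 0], [0, 0, 0]], [0.9, [-34.1, 1.8, 0], [0, 0, 0]], [0.9, [-34.1, 1.8, 0], [0, 0, 0]], [0.9, [-34.1, 1.8, 0], [0, 0, 0]], [0.9, [-34.1, 1.8, 0], [0, 0, 0]], [0.9, [-34.1, 1.8, 0], [0, 0, 0]]])

```text
time_s: 43.68
ee_pos: [0.5775, 0.1244, 0.13]
eef_rot: [-3.141, -0.0, 1.431]
force: [0.7, 0.3, -1.7]
grip_width: 0.0229
grip_force: 40.0
```

Call:
carry_out(commands=[[0.9, [-34.1, 1.8, 0], [0, 0, 0]], [0.9, [-34.1, 1.8, 0], [0, 0, 0]], [0.9, [-34.1, 1.8, 0], [0, 0, 0]], [0.9, [-34.1, 1.8, 0], [0, 0, 0]], [0.9, [-34.1, 1.8, 0], [0, 0, 0]], [0.9, [-34.1, 1.8, 0], [0, 0, 0]], [0.9, [0, 0, 0], [0, 0, 0]], [0.9, [0, 0, 0], [0, 0, 0]]])

```text
time_s: 44.68
ee_pos: [0.56, -0.0782, 0.1294]
eef_rot: [-3.141, -0.0, 1.431]
force: [-0.2, -0.5, -1.3]
grip_width: 0.0229
grip_force: 40.0
```

```bash
python3 p.py .5601 -.0788 .0358 82
```

```text
level [-0.001 -0.     0.   ] shift [-0.6  0.3 93.6] turn 0.0 shift_if_after_turn [-0.6  0.2 93.6] (flip xy if half turn) yaw 1.431 q6 -0.06 z 0.1294
```

Call:
carry_out(commands=[[0.9, [-0.6, 0.3, 30], [0, 0, 0]], [0.9, [0, 0, 30], [0, 0, 0]], [0.9, [0, 0, 20], [0, 0, 0]], [0.9, [0, 0, 10], [0, 0, 0]], [0.9, [0, 0, 4], [0, 0, 0]], [0.9, [0, 0, 0.5], [0, 0, 0]], [0.9, [0, 0, 0], [0, 0, 0]]])

```text
time_s: 45.55
ee_pos: [0.5609, -0.0788, 0.0358]
eef_rot: [3.141, -0.0, 1.432]
force: [-0.0, 4.3, 5.8]
grip_width: 0.0229
grip_force: 40.0
```

Call:
carry_out(commands=[[0.5, [0, 0, 0], [0, 0, 0]], [0.5, [0, 0, 0], [0, 0, 0]], [0.5, [0, 0, 0], [0, 0, 0]], [0.5, [0, 0, -22], [0, 0, 0]], [0.5, [0, 0, -35], [0, 0, 0]], [0.5, [0, 0, -36], [0, 0, -0.157]], [0.5, [0, 0, 0], [0, 0, -0.157]], [0.5, [0, 0, 0], [0, 0, -0.157]], [0.5, [0, 0, 0], [0, 0, -0.157]]])

```text
time_s: 46.68
ee_pos: [0.5601, -0.0794, 0.1273]
eef_rot: [-3.141, -0.001, 2.064]
force: [0.2, -0.4, 0.3]
grip_width: 0.0468
grip_force: 0.0
```

Call:
carry_out(commands=[[0.5, [24.3, 21.2, 0], [0, 0, 0]], [0.5, [24.3, 21.2, 0], [0, 0, 0]], [0.5, [24.3, 21.2, 0], [0, 0, 0]], [0.5, [24.3, 21.2, 0], [0, 0, 0]], [0.5, [24.3, 21.2, 0], [0, 0, 0]], [0.5, [24.3, 21.2, 0], [0, 0, 0]], [0.5, [24.3, 21.2, 0], [0, 0, 0]], [0.5, [24.3, 21.2, 0], [0, 0, 0]], [0.5, [0, 0, 30], [0, 0, 0]], [0.5, [0, 0, 25], [0, 0, 0]]])

```text
time_s: 47.92
ee_pos: [0.6184, 0.1723, 0.0711]
eef_rot: [-3.14, -0.001, 2.06]
force: [0.1, -0.3, -0.0]
grip_width: 0.0468
grip_force: 0.0
```

Call:
carry_out(commands=[[0.5, [0, 0, 0], [0, 0, 0]], [0.5, [0, 0, 0], [0, 0, 0]]])

```text
time_s: 48.18
ee_pos: [0.6191, 0.172, 0.0735]
eef_rot: [3.141, -0.0, 2.059]
force: [0.5, -0.2, 0.8]
grip_width: 0.047
grip_force: 0.0
```

```bash
python3 p.py .6193 .1727 -.0095 118 b
```

```text
[[0.488, -0.247], [0.62, 0.173]]
[[0.639, -0.15], [0.567, -0.082], [0.498, -0.223], [0.482, -0.128]]
level [ 0.001 -0.    -0.   ] shift [ 0.6  0.3 83.2] turn -0.0 shift_if_after_turn [ 0.6  0.4 83.2] (flip xy if half turn) yaw 2.059 q6 -0.27 z 0.0737
side on plate [ 0.496 -0.216  0.048] pad 1 off mm [ 3.1 -0.8] 0.7
side on plate [ 0.561 -0.08   0.044] pad 4 off mm [ 0.9 -1.7] 0.6
side on plate [ 0.477 -0.12   0.05 ] pad 0 off mm [0.1 2.4] 0.6
top on plate [ 0.49  -0.212  0.044] pad 1 off mm [-3.3  3.2] 0.69
top on plate [ 0.63  -0.145  0.042] pad 3 off mm [ 2.4 -1. ] 0.61
top on plate [ 0.476 -0.124  0.047] pad 0 off mm [-1.6 -0.8] 0.6
top on plate [ 0.56  -0.077  0.047] pad 4 off mm [-0.4  2.2] 0.51
```

Call:
carry_out(commands=[[0.5, [0.6, 0.4, 30], [0, 0, 0]], [0.5, [0, 0, 28], [0, 0, 0]], [0.5, [0, 0, 17], [0, 0, 0]], [0.5, [0, 0, 8], [0, 0, 0]], [0.9, [0, 0, 0], [0, 0, 0]], [0.9, [0, 0, 0], [0, 0, 0]], [0.9, [0, 0, 0], [0, 0, 0]], [0.9, [0, 0, 0], [0, 0, 0]], [0.9, [0, 0, 0], [0, 0, 0]], [0.9, [0, 0, 0], [0, 0, 0]]])

```text
time_s: 49.72
ee_pos: [0.6191, 0.1728, -0.0098]
eef_rot: [3.141, -0.0, 2.059]
force: [0.4, 0.7, 6.8]
grip_width: 0.0232
grip_force: 40.0
```

Call:
carry_out(commands=[[0.9, [0, 0, -20], [0, 0, 0]], [0.9, [0, 0, -39], [0, 0, 0]], [0.9, [0, 0, -40], [0, 0, 0]], [0.9, [0, 0, -41], [0, 0, 0]], [0.9, [-28.3, -18.1, 0], [0, 0, 0]], [0.9, [-28.3, -18.1, 0], [0, 0, 0]], [0.9, [-28.3, -18.1, 0], [0, 0, 0]], [0.9, [-28.3, -18.1, 0], [0, 0, 0]], [0.9, [-28.3, -18.1, 0], [0, 0, 0]], [0.9, [-28.3, -18.1, 0], [0, 0, 0]]])

```text
time_s: 50.98
ee_pos: [0.6023, -0.0293, 0.1305]
eef_rot: [-3.141, -0.0, 2.059]
force: [-0.1, 0.3, -1.3]
grip_width: 0.0232
grip_force: 40.0
```

Call:
carry_out(commands=[[0.9, [-28.3, -18.1, 0], [0, 0, 0]], [0.9, [-28.3, -18.1, 0], [0, 0, 0]], [0.9, [-28.3, -18.1, 0], [0, 0, 0]], [0.9, [-28.3, -18.1, 0], [0, 0, 0]], [0.9, [-28.3, -18.1, 0], [0, 0, 0]], [0.9, [-28.3, -18.1, 0], [0, 0, 0]], [0.9, [0, 0, 0], [0, 0, 0]], [0.9, [0, 0, 0], [0, 0, 0]]])

```text
time_s: 51.98
ee_pos: [0.5863, -0.2286, 0.1299]
eef_rot: [-3.141, -0.001, 2.059]
force: [0.5, 0.8, -1.1]
grip_width: 0.0231
grip_force: 40.0
```

```bash
python3 p.py .5866 -.2286 .0362 118
```

```text
level [-0.001 -0.001  0.   ] shift [-0.2  0.3 93.7] turn -0.0 shift_if_after_turn [-0.1  0.2 93.7] (flip xy if half turn) yaw 2.059 q6 -0.92 z 0.1299
```

Call:
carry_out(commands=[[0.9, [-0.2, 0.3, 30], [0, 0, 0]], [0.9, [0, 0, 30], [0, 0, 0]], [0.9, [0, 0, 20], [0, 0, 0]], [0.9, [0, 0, 10], [0, 0, 0]], [0.9, [0, 0, 4], [0, 0, 0]], [0.9, [0, 0, 0.5], [0, 0, 0]], [0.9, [0, 0, 0], [0, 0, 0]]])

```text
time_s: 52.85
ee_pos: [0.5872, -0.229, 0.0362]
eef_rot: [3.141, 0.0, 2.06]
force: [-2.3, 3.6, 7.0]
grip_width: 0.0229
grip_force: 40.0
```

Call:
carry_out(commands=[[0.5, [0, 0, 0], [0, 0, 0]], [0.5, [0, 0, 0], [0, 0, 0]], [0.5, [0, 0, 0], [0, 0, 0]], [0.5, [0, 0, -25], [0, 0, 0]], [0.5, [0, 0, -37], [0, 0, 0]], [0.5, [0, 0, -35], [0, 0, 0]], [0.5, [0, 0, -35], [0, 0, 0]], [0.5, [0, 0, 0], [0, 0, 0]], [0.5, [0, 0, 0], [0, 0, 0]], [0.5, [0, 0, 0], [0, 0, 0]]])

```text
time_s: 54.1
ee_pos: [0.5863, -0.229, 0.1655]
eef_rot: [-3.139, -0.002, 2.059]
force: [-0.0, 1.1, -0.0]
grip_width: 0.0467
grip_force: 0.0
```

```bash
python3 p.py .549 -.1575 .13 118 b; python3 - <<'E'
from h import *
a=ctrl.camera("wrist")["img"];cv2.imwrite("pics/w9.png",a)
s=ctrl.camera("side")
for t in("mark","load_pointer_at","knob_grip"):
    for d in ctrl.place_of(t,"side")[:1]:
        v=np.array(d["at"])[:2]-[.549,-.1575];print(t,np.degrees(np.arctan2(v[1],v[0])).round(1),round(d["at"][2],3))
E
```

```text
[[0.489, -0.248], [0.642, -0.225], [0.568, -0.156]]
[[0.638, -0.15], [0.567, -0.082], [0.482, -0.129]]
level [-0.002 -0.002  0.   ] shift [80.7  0.6 36. ] turn -0.0 shift_if_after_turn [80.8  0.5 35.8] (flip xy if half turn) yaw 2.059 q6 -0.92 z 0.1658
side on plate [ 0.478 -0.126  0.049] pad 0 off mm [ 1.  -2.9] 0.64
side on plate [ 0.563 -0.079  0.045] pad 4 off mm [ 2.9 -0.3] 0.59
side on plate [ 0.588 -0.232  0.049] pad 2 off mm [ 1.3 -3. ] 0.51
side on plate [ 0.496 -0.22   0.046] pad 1 off mm [ 2.5 -4.4] 0.5
side on plate [ 0.63  -0.145  0.046] pad 3 off mm [ 1.9 -1.1] 0.47
top on plate [ 0.477 -0.124  0.043] pad 0 off mm [-0.1 -0.7] 0.69
top on plate [ 0.628 -0.146  0.044] pad 3 off mm [-0.1 -1.6] 0.63
top on plate [ 0.589 -0.224  0.041] pad 2 off mm [2.  4.1] 0.59
top on plate [ 0.561 -0.078  0.046] pad 4 off mm [1. 1.] 0.55
mark 116.1 0.041
load_pointer_at 118.0 0.045
```

View pics/w9.png

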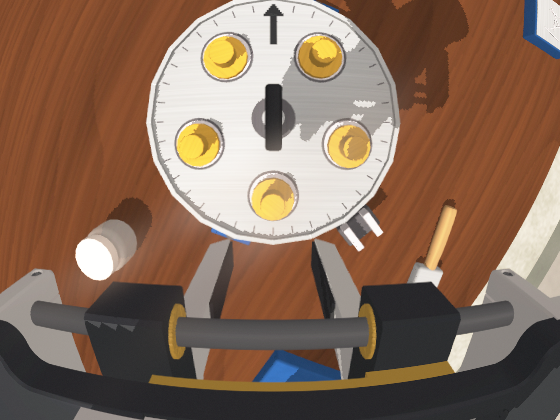

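All five blanks sit centred on their pads, and the arrow is at (273,8) with the bar aligned. Now go to the knob.

Call:
carry_out(commands=[[0.5, [27, 0.2, 0], [0, 0, 0]], [0.5, [27, 0.2, 0], [0, 0, 0]], [0.5, [26.7, 0.1, 0], [0, 0, 0]], [0.5, [0, 0, 30], [0, 0, 0]], [0.5, [0, 0, 0], [0, 0, 0]], [0.5, [0, 0, 0], [0, 0, 0]]])

```text
time_s: 55.4
ee_pos: [0.5497, -0.158, 0.1378]
eef_rot: [-3.141, 0.0, 2.059]
force: [-0.2, -0.1, 0.2]
grip_width: 0.047
grip_force: 0.0
```

```bash
python3 p.py .5488 -.1572 .0602 118.4
```

```text
level [-0.  0. -0.] shift [ 1.1 -0.3 77.6] turn -0.007 shift_if_after_turn [ 1.1 -0.4 77.6] (flip xy if half turn) yaw 2.059 q6 -0.83 z 0.1378
```

Call:
carry_out(commands=[[0.5, [1, -0.3, 25], [0, 0, -0.007]], [0.5, [0, 0, 25], [0, 0, 0]], [0.5, [0, 0, 18], [0, 0, 0]], [0.5, [0, 0, 9], [0, 0, 0]], [0.7, [0, 0, 0], [0, 0, 0]], [0.8, [0, 0, 0], [0, 0, 0]], [1, [0, 0, 0], [0, 0, 0]], [1, [0, 0, 0], [0, 0, 0]], [1, [0, 0, 0], [0, 0, 0]], [1, [0, 0, 0], [0, 0, 0]]], squeeze=50)

```text
time_s: 56.65
ee_pos: [0.5493, -0.1567, 0.0604]
eef_rot: [3.141, 0.0, 2.066]
force: [5.6, 3.0, 1.1]
grip_width: 0.0135
grip_force: 50.0
```

Call:
carry_out(commands=[[1, [0, 0, 0], [0, 0, 0]], [1, [0, 0, -4], [0, 0, 0]], [1, [0, 0, -4], [0, 0, 0]], [1, [0, 0, -4], [0, 0, 0]], [1, [0, 0, -4], [0, 0, 0]], [1, [0, 0, -4], [0, 0, 0]], [1, [0, 0, 0], [0, 0, 0]], [1, [0, 0, 0], [0, 0, 0]]])

```text
time_s: 57.65
ee_pos: [0.5493, -0.1567, 0.0803]
eef_rot: [3.141, 0.0, 2.066]
force: [4.8, 1.8, -0.3]
grip_width: 0.0133
grip_force: 50.0
```

```bash
python3 - <<'E'
from h import *
c=ctrl.camera("side")
print([(d["at"],d["score"]) for d in ctrl.place_of("knob_grip","side")[:2]])
for t in("mark",):print([np.degrees(np.arctan2(d["at"][1]+.1575,d["at"][0]-.549)) for d in ctrl.place_of(t,"side")])
o=ctrl.get_obs();print(o["ee_pos"],o["eef_rot"],o["force"],o["qpos"][5])
E
```

```text
[([0.5464, -0.1569, 0.1184], 0.66)]
[np.float64(117.54716834030222)]
[ 0.54927039 -0.15672389  0.08034202] [3.14063837e+00 3.43264110e-04 2.06630060e+00] [ 4.78207101  2.64233228 -0.39248503] -0.8380439381972647
```

Call:
carry_out(commands=[[1, [0, 0, 0], [0, 0, 0.02]], [1, [0, 0, 0], [0, 0, 0.04]], [1, [0, 0, 0], [0, 0, 0.06]], [1, [0, 0, 0], [0, 0, 0.08]], [1, [0, 0, 0], [0, 0, 0.08]], [1, [0, 0, 0], [0, 0, 0.08]], [1, [0, 0, 0], [0, 0, 0.08]], [1, [0, 0, 0], [0, 0, 0.08]], [1, [0, 0, 0], [0, 0, 0.08]], [1, [0, 0, 0], [0, 0, 0.08]]])

```text
time_s: 59.05
ee_pos: [0.5493, -0.1567, 0.0803]
eef_rot: [3.141, -0.0, 1.384]
force: [6.4, 2.0, -1.4]
grip_width: 0.0138
grip_force: 50.1
```

Call:
carry_out(commands=[[1, [0, 0, 0], [0, 0, 0.08]], [1, [0, 0, 0], [0, 0, 0.08]], [1, [0, 0, 0], [0, 0, 0.08]], [1, [0, 0, 0], [0, 0, 0.08]], [1, [0, 0, 0], [0, 0, 0.08]], [1, [0, 0, 0], [0, 0, 0.08]], [1, [0, 0, 0], [0, 0, 0.08]], [1, [0, 0, 0], [0, 0, 0.08]], [1, [0, 0, 0], [0, 0, 0.08]], [1, [0, 0, 0], [0, 0, 0.08]]])

```text
time_s: 60.3
ee_pos: [0.5494, -0.1568, 0.0803]
eef_rot: [3.141, -0.001, 0.584]
force: [5.9, 1.5, -1.5]
grip_width: 0.0138
grip_force: 50.1
```

Call:
carry_out(commands=[[1, [0, 0, 0], [0, 0, 0.08]], [1, [0, 0, 0], [0, 0, 0.08]], [1, [0, 0, 0], [0, 0, 0.08]], [1, [0, 0, 0], [0, 0, 0.08]], [1, [0, 0, 0], [0, 0, 0.08]], [1, [0, 0, 0], [0, 0, 0.08]], [1, [0, 0, 0], [0, 0, 0.08]], [1, [0, 0, 0], [0, 0, 0.08]], [1, [0, 0, 0], [0, 0, 0.08]], [1, [0, 0, 0], [0, 0, 0.08]]])

```text
time_s: 61.55
ee_pos: [0.5494, -0.1569, 0.0803]
eef_rot: [-3.142, -0.001, -0.216]
force: [6.3, 1.2, -0.9]
grip_width: 0.0137
grip_force: 50.1
```

Call:
carry_out(commands=[[1, [0, 0, 0], [0, 0, 0.07]], [1, [0, 0, 0], [0, 0, 0.05]], [1, [0, 0, 0], [0, 0, 0.03]], [1, [0, 0, 0], [0, 0, 0.02]], [1, [0, 0, 0], [0, 0, 0]], [1, [0, 0, 0], [0, 0, 0]]])

```text
time_s: 62.3
ee_pos: [0.5494, -0.1569, 0.0804]
eef_rot: [-3.141, -0.001, -0.383]
force: [5.9, 1.9, -1.4]
grip_width: 0.0134
grip_force: 50.0
```

```bash
python3 - <<'E'
from h import *
for n in("side","top","wrist"):
    c=ctrl.camera(n)
    for t in("mark","work_pointer_at","knob_grip"):
        print(n,t,[(np.degrees(np.arctan2(d["at"][1]+.1575,d["at"][0]-.549)).round(1),np.hypot(d["at"][1]+.1575,d["at"][0]-.549).round(3),round(d["at"][2],3),round(d["score"],2)) for d in ctrl.place_of(t,n)[:2]])
o=ctrl.get_obs();print(o["ee_pos"],o["eef_rot"],np.degrees(o["eef_rot"][2]),o["force"],o["grip_width"])
E
```

```text
side mark [(np.float64(-20.7), np.float64(0.123), 0.045, 0.93), (np.float64(73.8), np.float64(0.425), 0.004, 0.43)]
side work_pointer_at [(np.float64(-21.6), np.float64(0.12), 0.047, 0.71)]
side knob_grip []
top mark []
top work_pointer_at [(np.float64(157.1), np.float64(0.081), 0.045, 0.72), (np.float64(-22.6), np.float64(0.124), 0.048, 0.51)]
top knob_grip []
wrist mark [(np.float64(-21.5), np.float64(0.124), 0.047, 0.62)]
wrist work_pointer_at []
wrist knob_grip [(np.float64(-35.5), np.float64(0.001), 0.112, 0.71)]
[ 0.54940049 -0.15690726  0.08033583] [-3.14129004e+00 -1.35726829e-03 -3.83424671e-01] -21.968615413282752 [ 6.12491213  0.93839263 -0.6642595 ] 0.013574079237594195
```

Call:
carry_out(commands=[[1, [0, 0, 4], [0, 0, 0]], [1, [0, 0, 4], [0, 0, 0]], [1, [0, 0, 4], [0, 0, 0]], [1, [0, 0, 4], [0, 0, 0]], [1, [0, 0, 4], [0, 0, 0]], [1, [0, 0, 2], [0, 0, 0]], [1, [0, 0, 1], [0, 0, 0]], [1, [0, 0, 0], [0, 0, 0]]])

```text
time_s: 63.9
ee_pos: [0.5497, -0.157, 0.06]
eef_rot: [-3.141, -0.003, -0.383]
force: [-6.7, 6.1, 30.5]
grip_width: 0.0135
grip_force: 50.0
```

Call:
carry_out(commands=[[1, [0, 0, -2.5], [0, 0, 0]], [0.8, [0, 0, 0], [0, 0, 0]], [0.6, [0, 0, 0], [0, 0, 0]], [0.5, [0, 0, 0], [0, 0, 0]], [0.5, [0, 0, -25], [0, 0, 0]], [0.5, [0, 0, -40], [0, 0, 0]], [0.5, [0, 0, -40], [0, 0, 0]], [0.5, [0, 0, -20], [0, 0, 0]], [0.5, [0, 0, 0], [0, 0, 0]], [0.5, [0, 0, 0], [0, 0, 0]]])

```text
time_s: 65.15
ee_pos: [0.5481, -0.1568, 0.183]
eef_rot: [3.141, 0.003, -0.384]
force: [-0.1, 0.3, 0.3]
grip_width: 0.047
grip_force: 0.0
```

```bash
python3 - <<'E'
from h import *
for n in("side","wrist"):
    c=ctrl.camera(n)
    for t in("mark","work_pointer_at","knob_grip"):
        print(n,t,[(np.degrees(np.arctan2(d["at"][1]+.1575,d["at"][0]-.549)).round(1),np.hypot(d["at"][1]+.1575,d["at"][0]-.549).round(3),round(d["at"][2],3),round(d["score"],2)) for d in ctrl.place_of(t,n)[:2]])
cv2.imwrite("pics/w10.png",c["img"]);o=ctrl.get_obs();print(o["time_s"],o["ee_pos"],o["force"])
E
```

```text
side mark [(np.float64(73.8), np.float64(0.427), 0.001, 0.67), (np.float64(-21.5), np.float64(0.12), 0.046, 0.66)]
side work_pointer_at [(np.float64(-21.9), np.float64(0.119), 0.046, 0.65), (np.float64(73.8), np.float64(0.426), 0.005, 0.55)]
side knob_grip [(np.float64(-150.3), np.float64(0.005), 0.096, 0.5), (np.float64(18.1), np.float64(0.079), 0.047, 0.29)]
wrist mark [(np.float64(-20.4), np.float64(0.122), 0.045, 0.66)]
wrist work_pointer_at [(np.float64(-22.7), np.float64(0.121), 0.047, 0.97)]
wrist knob_grip [(np.float64(-52.7), np.float64(0.003), 0.097, 0.88), (np.float64(74.0), np.float64(0.422), -0.004, 0.38)]
65.55 [ 0.54853111 -0.15693342  0.18409717] [0.89319471 0.26812583 0.58054153]
```

View pics/w10.png

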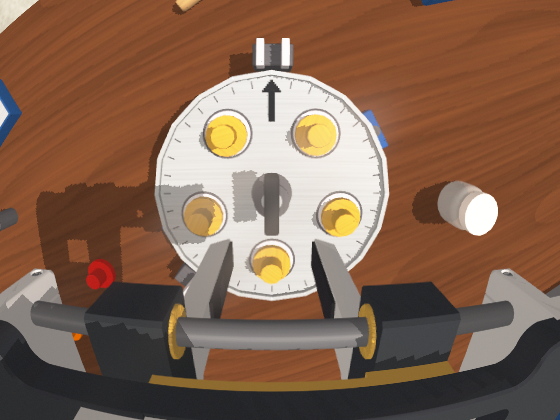

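The arrow at (272,82) points midway between the two blades at (260,53) and (285,53). All five blanks are centred and the knob is home, so I'll hand in.

```bash
python3 -c "
from station import ctrl
print(ctrl.hand_in())"
```

```text
the job is handed in; nothing more can be done
None
```

I handed the job in after about 66 s; no verdict came back. At the last check the arrow pointed at the work pointer, the knob was home, all five brass blanks stood centred on their own pads, and the stub, hammer and jar had not been touched.

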